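# Check the pump gearbox oil with the dipstick

## Task

First press the open hinged cover on top of the small pump housing down until its catch holds it shut by itself. Then take the dipstick from its wooden rest, push it into the slanted dip tube on the pump until its collar stops against the tube's mouth, and pull it right out again. Finish while holding it in the gripper, still and level, notched face up, with its tip over the drip tray and the whole dipstick at least 15 cm above the bench; do not put it down or let go, and leave the other things on the bench where they are.

Things in the scene. Friction and masses are not known exactly. Their poses are not given: they have to be found in the camera images.
- cover (a joint): How far the pump's flat aluminium cover is closed, rad: 0 = standing open as it starts (51 degrees up), 0.9 = shut flat on top of the housing. An over-centre spring pushes it open, but once pressed past about 0.75 it pulls the cover fully shut and holds it without help. Pressing down 50 to 75 mm from the hinge takes about 3 to 6 N.
- cover_hinge (a point): On the cover's hinge axis, mid-width, 101 mm above the bench; the underside of the cover passes through it, its upper face is 6 mm off. Turns with the cover: x runs from the hinge along the cover to its free edge, z is normal to its upper face. Cover: 102 mm long from the hinge, 80 mm wide (y, the hinge line), 6 mm thick. Shut, its x and y are level.
- cover_press (a point): A point on the cover's upper face, 75 mm from the hinge along the cover's x, in the middle of its width: a good place to press. It moves with the cover; shut, it is 107 mm above the bench.
- tube_mouth (a point): Centre of the open upper end of the pump's straight steel dip tube (bore 14 mm, outside 20, length 78). z points out of the mouth along the tube, 40 degrees above horizontal, away from the pump. Mouth 100 mm above the bench; its lower end meets the upright face of the grey housing (120 x 150 mm, 100 high). The space above and in front of the mouth is free. The pump is fixed.
- dip_grip (a point): Centre of the dipstick's black flat-sided grip, 90 mm long (x), 16 wide (y), 20 high (z); also the dipstick's origin. x runs along the dipstick from tip to grip end, z out of the notched face. Mass about 120 g. At the start it lies level, notched face up, in the rest, this point 55 mm above the bench; the grip is free on both sides for 55 mm along its middle.
- dip_collar (a point): Centre of the face of the round steel collar (26 mm diameter, 6 mm thick) that stops against the tube's mouth; on the dipstick's axis, 51 mm from dip_grip towards the tip, 70 mm from the tip.
- dip_tip (a point): End of the dipstick, on its axis, 121 mm from dip_grip. The rod is 8 mm in diameter; its last 20 mm are a flat blade 7 mm wide, 5 mm thick, with two notch lines across its upper face.
- rest: Wooden rest for the dipstick, fixed to the bench: base 170 x 70 mm, 10 mm thick, with two 10 mm thick forked posts up to 60 mm high, one under the far end of the grip and one under the rod. Origin on the bench near its middle; the dipstick's origin starts 35 mm along its x and 55 mm up. The dipstick lifts straight up out of it.
- tray: Square open aluminium drip tray, 150 x 150 mm outside, 30 mm high, walls 4 mm, fixed to the bench. Origin: centre of its underside, z up. Any heading of the dipstick over it will do.
- rubbing_stone: Bystander: grey rubbing stone, 50 x 100 x 38 mm high; origin at the centre of its underside. Leave it alone.
- jar: Bystander: white plastic jar, 66 mm diameter, 75 mm high; origin at the centre of its underside. Leave it alone.
- spanner: Bystander: steel spanner, 160 mm long, lying flat; leave it alone.
Mind the look-alikes: they are no part of the job. Of the things that look like the part that bears dip_grip, the middle-sized one is meant.

How it is judged:
By the outcome, as a careful person would: the job done as asked, in the order asked, and still so for the second after the job is handed in, while the arm keeps its last pose, push and grip.
It also fails if it takes over 72 s, if anything falls off the work surface, if the arm or the gripper's body presses on something with over 40 N, if the wrist force passes 120 N, or if a joint passes its speed limit or range.

## Robot

A 6-joint arm with a two-finger parallel gripper is mounted at the origin on the work surface. World frame = base frame: x ahead of the robot, y to its left, z up, the work surface at z = 0. Lengths are in m, angles in degrees, forces in N, time in s.
With the tool pointing down it reaches from about 0.3 to 0.75 m from the base axis. Payload 8.5 kg.
Tool frame: the origin (TCP) lies on the mounting face of the last link; the fingertips stand 173 mm ahead of it and the grasp point (between the pads) lies 155 mm ahead of it (env.tips_ahead is the distance from the TCP to the fingertips, in m); x points along the fingers, z is the direction in which the jaws open and shut, and the axes are right-handed (so a half turn about x gives the same grasp; the last joint's range is limited). The gripper opens to 85 mm and grips with 20 to 120 N. Pads are 22 mm wide; open, the fingers measure 114 mm over their backs; the gripper's body (76 mm by 85 mm) begins 54 mm behind the grasp point. The pads swing forward as they close: fully open they stand 13 mm farther back than shut.
Start: joints at [-84.07, 21.807, 74.336, -0, 83.858, -12.336], TCP at [0.172, -0.522, 0.405] pointing down, gripper open.
Joint ranges: [-178.18, 178.18], [-50.72, 133.34], [12.68, 142.11], [-81.47, 261.47], [9.98, 163.14], [-165.26, 165.26]. Speed limits (degrees/s): [136.94, 136.94, 180, 180, 180, 180].

## Interface

Orientations are given as a 3x3 rotation matrix whose columns are the frame's x, y, z axes.
In Python, from rig import env, optics gives the robot as it stands.
- The arm moves only by the shell command python3 -m inch 'ROWS' [FORCE]. ROWS is JSON, a list of rows, each a list of 3 entries, a list of its own where there are three numbers: the closure, from -1 (fully open) to 1 (shut), then the shift along the tool's x, y, z in units of 30 mm (1.0 is 30 mm), then the turn about the tool's x in units of 5 degrees (1.0 is 5 degrees). In form: [[hand, [x, y, z], yaw], ...]. A call has exactly 8 rows; each row shifts and turns the commanded pose from where the row before left it, along the tool's axes as they then stand; what a row does not reach is not made up. A row lasts 1/12 s, in which the tool goes at most 41.7 mm and 7.16 degrees, less where a joint would pass 70% of its speed; a pose out of reach is approached as far as the arm can. A call is refused whole if a number of a shift passes 1 or a number of a turn 1, either way. A call with a gripper value outside its range is refused whole. The fingers move at their own pace and stop on an object; FORCE is the grip in N (left out, the last holds). Time passes only in rows, so rows that do not move let the fingers close, or fill a call up. It gives the time, the measured TCP pose, the force and the opening at its end, in the units of the state.
- env.observe(): the state, without advancing time (a new reading comes with each control period).
- optics.get_image(name): name is "scene" or "top" or "wrist"; returns the picture (384x512x3 uint8, red, green, blue); there is no depth.
- optics.camera_params(name): a dict with "fx", "fy", "cx", "cy" (pixels), "xyz" and "rotation" of the camera in the world. Camera axes: x right, y down, z forward; pixel columns grow to the right and rows downward; lengths in m; the calibration is good to about 2 mm. A picture is of the moment at which its call begins: read the wrist's pose just before it. camera_params takes no time and is no camera call; for the wrist camera it gives the pose at the moment of the call.
- env.close_job(): hands the job in, once; it reports no verdict.
The state is a dict: "time_s": time; "q": joint angles; "qvel": joint speeds; "joint_efforts": joint torques, N m; "position": TCP position; "tool_rot": TCP orientation; "ft_force": force on the tool from outside, world axes, zero at the start; "wrist_torque": the same for the moment, N m; "grip_width": finger opening in m.
Only numpy, scipy, OpenCV 4.12 (cv2) and the standard library are available. Lean on these libraries where they do the work, as an engineer would, in place of code of your own. Each camera call takes 0.05 s, during which the arm holds its last target.

## Working session

There is one attempt and no reset: what is moved stays moved. The work goes in short steps, Python scripts to look and compute and a shell command to move; the robot and the scene stay as the last step left them, time stands still between calls to the robot, and variables do not carry over. Pictures are saved under pics/ and viewed, and the job is handed in when it is done.

I'll start with the robot state and pictures from all three cameras.

```bash
ls; mkdir -p pics; python3 - <<'E'
from rig import env, optics
import cv2, numpy as np
np.set_printoptions(precision=4,suppress=True)
s=env.observe()
for k in s: print(k,s[k])
for n in ("scene","top","wrist"):
    p=optics.camera_params(n); print(n,p)
    im=optics.get_image(n); cv2.imwrite(f"pics/{n}0.png",im[:,:,::-1])
E
```

```text
pics
time_s 0.0
q [-84.0683  21.8426  74.3838   0.0008  83.8579 -12.3351]
qvel [ 0.0066 -0.1041  0.0512  0.0551  0.014   0.0674]
joint_efforts [ -0.0001 -44.8456 -23.1278  -0.0002   0.0047   0.    ]
position [ 0.1724 -0.5222  0.4041]
tool_rot [[-0.0001  0.9496  0.3134]
 [ 0.0015  0.3134 -0.9496]
 [-1.      0.0003 -0.0014]]
ft_force [-0.098  -0.3164 -0.0904]
wrist_torque [-0.0192 -0.0162 -0.009 ]
grip_width 0.08535263065622156
scene {'fx': 445.1757429211127, 'fy': 445.1757429211127, 'cx': 257.74642396779353, 'cy': 188.76078085795237, 'xyz': array([1.226 , 0.8574, 0.7982]), 'rotation': array([[-0.7666,  0.3656, -0.5279],
       [ 0.6421,  0.426 , -0.6374],
       [-0.0081, -0.8276, -0.5613]])}
top {'fx': 357.52543808562217, 'fy': 357.52543808562217, 'cx': 253.21847073332253, 'cy': 184.84549307235486, 'xyz': array([0.4766, 0.0947, 1.2773]), 'rotation': array([[ 0.0153, -0.9967,  0.0796],
       [-0.9999, -0.0154, -0.0006],
       [ 0.0018, -0.0796, -0.9968]])}
wrist {'fx': 329.4465022128649, 'fy': 329.4465022128649, 'cx': 260.9296688928038, 'cy': 192.2892075368164, 'xyz': array([ 0.237 , -0.5009,  0.3745]), 'rotation': array([[ 0.3127, -0.9145, -0.2569],
       [-0.9499, -0.3014, -0.0834],
       [-0.0012,  0.2701, -0.9628]])}
```

View pics/scene0.png

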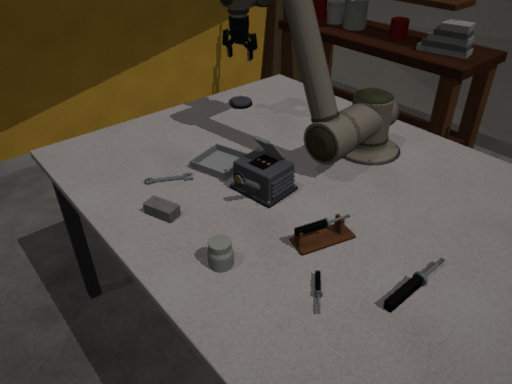

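View pics/top0.png

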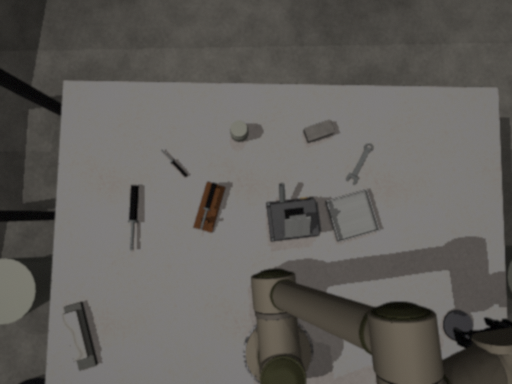

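View pics/wrist0.png

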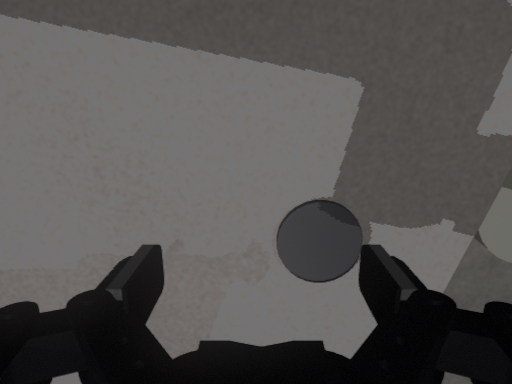

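The top view shows three dipstick-like things: one in the wooden rest at about (210,205), a larger one at (134,215) and a smaller one at (176,163). The one in the rest looks middle-sized. I'll enlarge crops to confirm that and to see the pump.

```bash
python3 - <<'E'
import cv2, numpy as np
t=cv2.imread("pics/top0.png"); s=cv2.imread("pics/scene0.png")
def br(c,k,name):
    c=cv2.resize(c,None,fx=k,fy=k,interpolation=cv2.INTER_CUBIC)
    c=np.clip(255*(c/255.)**0.6,0,255).astype(np.uint8); cv2.imwrite(name,c); print(c.shape)
br(t[140:255,120:250],5,"pics/c_top_dip.png")
br(t[175:250,255:390],5.9,"pics/c_top_pump.png")
br(s[130:215,180:310],6,"pics/c_sc_pump.png")
br(s[200:310,280:450],4.6,"pics/c_sc_dip.png")
E
```

```text
(575, 650, 3)
(442, 796, 3)
(510, 780, 3)
(506, 782, 3)
```

View pics/c_top_dip.png

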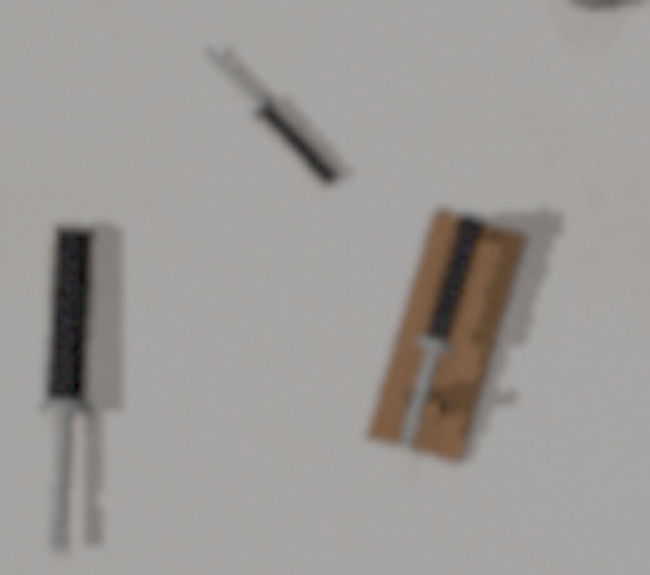

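View pics/c_top_pump.png

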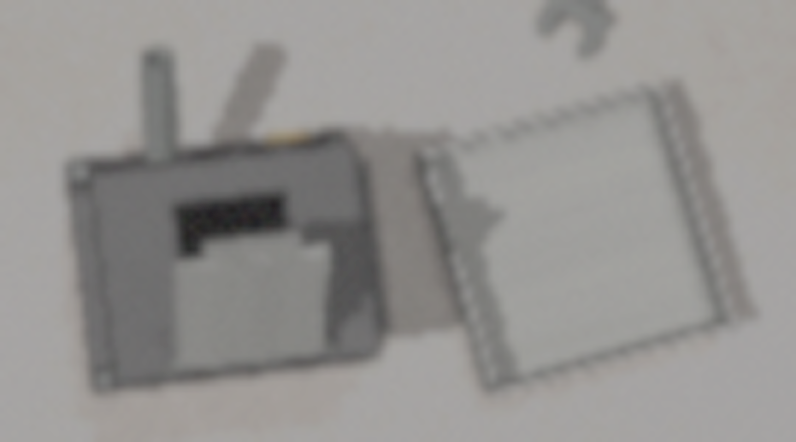

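View pics/c_sc_pump.png

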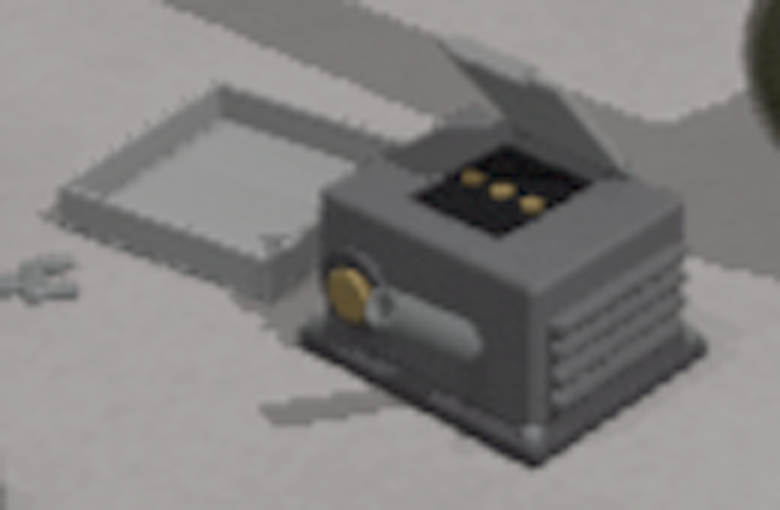

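View pics/c_sc_dip.png

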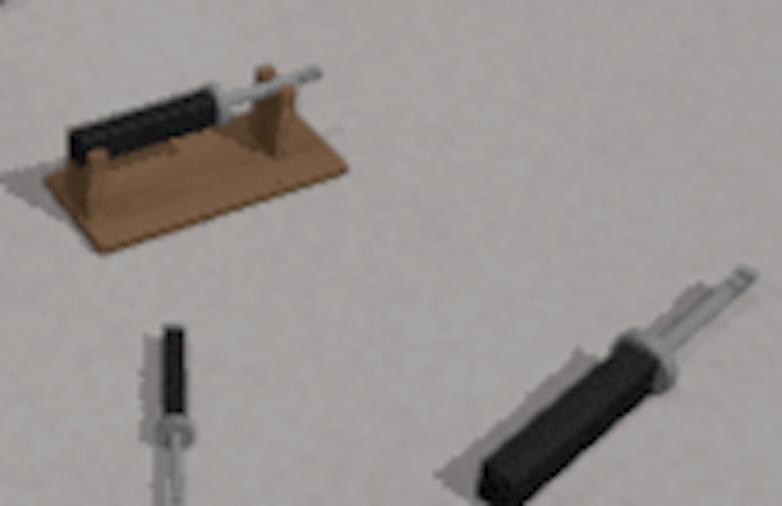

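The candidates are the big one at top (134,215), the small one at top (176,163) and the one in the wooden rest at top (210,205). The rest one is between the other two in size and lies in the rest as described, so it is the one meant. The tool can only yaw, so it always points down. The dipstick will have to be pivoted 40° in the pads against a fixed edge. Next I'll measure by ray casting.

```bash
cat > h.py <<'E'
import numpy as np, cv2
from rig import env, optics
np.set_printoptions(precision=4,suppress=True)
def ray(p,uv):
    d=np.array([(uv[0]-p['cx'])/p['fx'],(uv[1]-p['cy'])/p['fy'],1.]); d=p['rotation']@d
    return np.array(p['xyz']),d/np.linalg.norm(d)
def onz(p,uv,z):
    o,d=ray(p,uv); return o+d*(z-o[2])/d[2]
def tri(p1,u1,p2,u2):
    o1,d1=ray(p1,u1);o2,d2=ray(p2,u2)
    A=np.stack([d1,-d2],1); t=np.linalg.lstsq(A,o2-o1,rcond=None)[0]
    a=o1+d1*t[0];b=o2+d2*t[1]; return (a+b)/2,np.linalg.norm(a-b)
def proj(p,X):
    c=p['rotation'].T@(np.asarray(X)-p['xyz']); return np.array([p['fx']*c[0]/c[2]+p['cx'],p['fy']*c[1]/c[2]+p['cy']])
def shot(name,fn):
    p=optics.camera_params(name); im=optics.get_image(name)[:,:,::-1].copy(); cv2.imwrite(fn,im); np.save(fn+'.npy',p,allow_pickle=True); return p,im
def load(fn): return np.load(fn+'.npy',allow_pickle=True).item()
def crop(im,r,k,fn,g=0.6):
    u0,v0,u1,v1=r; c=cv2.resize(im[v0:v1,u0:u1],None,fx=k,fy=k,interpolation=cv2.INTER_CUBIC)
    c=np.clip(255*(c/255.)**g,0,255).astype(np.uint8); cv2.imwrite(fn,c); print(fn,c.shape)
E
python3 - <<'E'
from h import *
T=optics.camera_params('top'); S=optics.camera_params('scene')
f=lambda c:(c[0]/5.9+255-.4,c[1]/5.9+175-.4)
for n,c,z in [('hTL',(75,165),.1),('hBL',(95,385),.1),('hTR',(345,135),.1),('hBR',(380,350),.1),('tubeTip',(158,52),.1),('tubebase',(162,155),.05),('covhingeL',(178,368),.104),('covhingeR',(325,355),.104),
  ('trTL',(425,155),.03),('trBL',(490,385),.03),('trTR',(660,88),.03),('trBR',(725,320),.03)]:
    print(n,onz(T,f(c),z))
g=lambda c:(c[0]/5+120-.4,c[1]/5+140-.4)
print('dip'); 
for n,c,z in [('gripend',(470,218),.065),('gripfront',(437,342),.065),('tip',(408,443),.055),('r1',(440,210),.01),('r2',(370,438),.01),('r3',(462,462),.01),('r4',(525,235),.01)]:
    print(n,onz(T,g(c),z))
s=lambda c:(c[0]/6+180-.4,c[1]/6+130-.4)
print('mouth tri',tri(T,f((158,52)),S,s((378,305))))
E
```

```text
hTL [0.5129 0.0467 0.1   ]
hBL [0.3915 0.0342 0.1   ]
hTR [ 0.532  -0.1039  0.1   ]
hBR [ 0.4131 -0.1235  0.1   ]
tubeTip [0.5769 0.001  0.1   ]
tubebase [ 0.521  -0.0058  0.05  ]
covhingeL [ 0.4018 -0.0113  0.104 ]
covhingeR [ 0.4101 -0.0924  0.104 ]
trTL [ 0.5242 -0.163   0.03  ]
trBL [ 0.3899 -0.201   0.03  ]
trTR [ 0.566  -0.3024  0.03  ]
trBR [ 0.4299 -0.3393  0.03  ]
dip
gripend [0.577  0.2288 0.065 ]
gripfront [0.4925 0.2491 0.065 ]
tip [0.4239 0.2683 0.055 ]
r1 [0.5869 0.2564 0.01  ]
r2 [0.425  0.3016 0.01  ]
r3 [0.4092 0.2364 0.01  ]
r4 [0.57   0.1955 0.01  ]
mouth tri (array([0.5757, 0.002 , 0.0998]), np.float64(0.0031030430402317157))
```

The numbers agree with the given sizes:
- **Pump:** its yaw is about 7°, and the housing measures 122 × 151 mm.
- **Mouth:** it triangulates to z = 0.0998.
- **Dipstick:** its heading is about -14.5°, and the grip measures about 87 mm.

Now I'll move over the cover with the fingers shut.

```bash
python3 -m inch '[[1,[0,0.98,-0.87],0],[1,[0,0.98,-0.87],0],[1,[0,0.98,-0.87],0],[1,[0,0.98,-0.87],0],[1,[0,0.98,-0.87],0],[1,[0,0.98,-0.87],0],[1,[0,0.98,-0.87],0],[1,[0,0.98,-0.87],0]]' 40; python3 -m inch '[[1,[0,0.98,-0.87],0],[1,[0,0.98,-0.87],0],[1,[0,0.98,-0.87],0],[1,[0,0.98,-0.87],0],[1,[0,0.98,-0.87],0],[1,[0,0,0],0.8],[1,[0,0,0],0.8],[1,[0,0,0],0.65]]'
python3 - <<'E'
from h import *
p,im=shot('wrist','pics/w1.png'); print(p); crop(im,(0,0,512,384),1.5,'pics/w1b.png')
E
```

```text
time_s: 0.82
position: [0.3307, -0.2485, 0.4047]
tool_rot: [[-0.0, 0.95, 0.313], [0.0, 0.313, -0.95], [-1.0, 0.0, -0.0]]
ft_force: [0.5, -0.9, 0.9]
grip_width: 0.0
time_s: 1.48
position: [0.4292, -0.0794, 0.4045]
tool_rot: [[-0.001, 0.993, 0.121], [0.0, 0.121, -0.993], [-1.0, -0.0, -0.0]]
ft_force: [0.5, -0.3, 0.3]
grip_width: -0.0
{'fx': 329.4465022128649, 'fy': 329.4465022128649, 'cx': 260.9296688928038, 'cy': 192.2892075368164, 'xyz': array([ 0.4968, -0.0712,  0.3747]), 'rotation': array([[ 0.1201, -0.9557, -0.2689],
       [-0.9928, -0.1157, -0.0324],
       [-0.0001,  0.2708, -0.9626]])}
pics/w1b.png (576, 768, 3)
```

View pics/w1b.png

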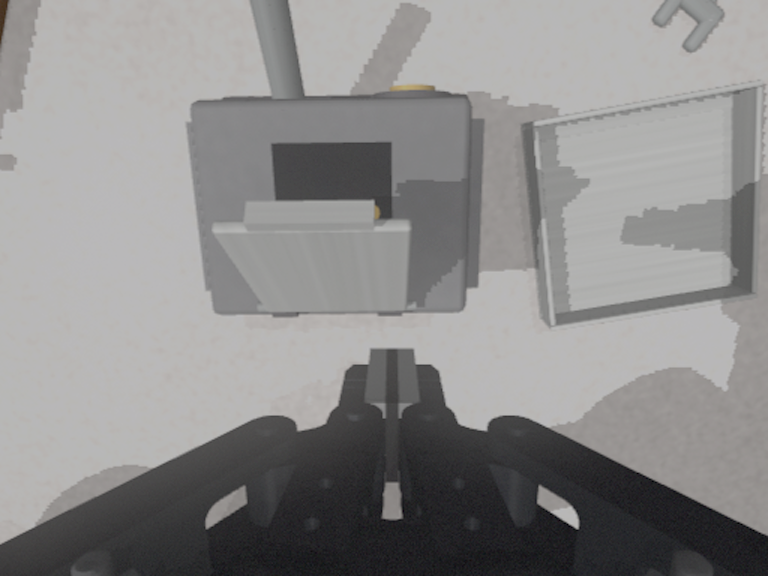

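The wrist view (scaled 1.5×) shows the open cover. Its free edge runs from (215,228) to (410,224) and its hinge line from (266,310) to (406,310). The shut fingertips are at (392,350). The tube runs out of the top of the picture near (270,0).

```bash
python3 - <<'E'
from h import *
p=load('pics/w1.png')
f=lambda c:((c[0]+.5)/1.5-.5,(c[1]+.5)/1.5-.5)
a,b=onz(p,f((266,311)),.101),onz(p,f((406,311)),.101); print('hinge',a,b,np.linalg.norm(a-b),(a+b)/2)
c,d=onz(p,f((214,226)),.184),onz(p,f((411,223)),.184); print('free',c,d,np.linalg.norm(c-d),(c+d)/2)
for n,q in [('TL',(193,103)),('TR',(469,98)),('BL',(215,312)),('BR',(464,310))]: print(n,onz(p,f(q),.1))
for n,q in [('TL',(531,124)),('TR',(762,88)),('BL',(551,326)),('BR',(756,293))]: print('tray',n,onz(p,f(q),.03))
E
```

```text
hinge [ 0.3981 -0.0094  0.101 ] [ 0.4079 -0.0904  0.101 ] 0.08159749240750168 [ 0.403  -0.0499  0.101 ]
free [ 0.4602 -0.0063  0.184 ] [ 0.4706 -0.0819  0.184 ] 0.07626319623926636 [ 0.4654 -0.0441  0.184 ]
TL [0.5076 0.0346 0.1   ]
TR [ 0.5273 -0.1081  0.1   ]
BL [0.3935 0.0205 0.1   ]
BR [ 0.4123 -0.124   0.1   ]
tray TL [ 0.5241 -0.1609  0.03  ]
tray TR [ 0.564  -0.3057  0.03  ]
tray BL [ 0.3862 -0.2034  0.03  ]
tray BR [ 0.429 -0.346  0.03 ]
```

```bash
python3 -m inch '[[1,[0,0.14,-0.54],0],[1,[0,0.14,-0.54],0],[1,[0.4,0,0],0],[1,[0.4,0,0],0],[1,[0.4,0,0],0],[1,[0.4,0,0],0],[1,[0.4,0,0],0],[1,[0,0,0],0]]'; python3 - <<'E'
from h import *
p,im=shot('wrist','pics/w2.png'); crop(im,(0,0,512,384),1.5,'pics/w2b.png')
p,im=shot('scene','pics/s2.png'); crop(im,(170,80,320,210),5,'pics/s2b.png')
E
```

```text
time_s: 2.2
position: [0.433, -0.0471, 0.3429]
tool_rot: [[-0.004, 0.992, 0.123], [0.002, 0.123, -0.992], [-1.0, -0.003, -0.002]]
ft_force: [-0.3, -0.9, -0.5]
grip_width: 0.0004
pics/w2b.png (576, 768, 3)
pics/s2b.png (650, 750, 3)
```

View pics/s2b.png

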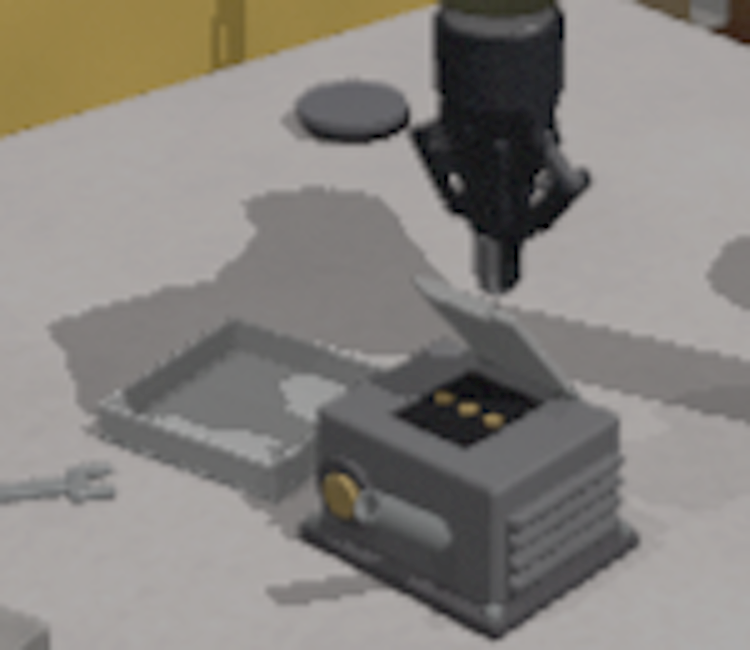

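View pics/w2b.png

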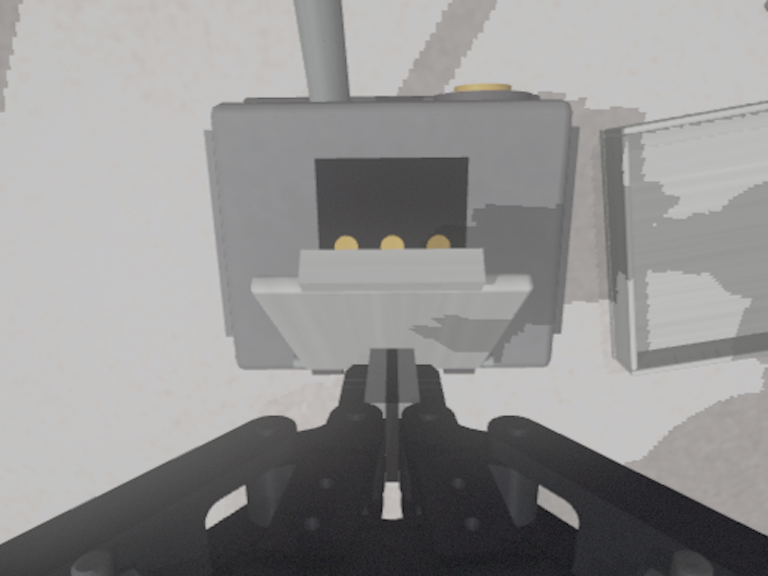

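The tips are centred in front of the cover's upper face at (392,350). I'll press along the closing arc.

```bash
python3 -m inch '[[1,[0.23,0.1,0],0],[1,[0.16,0.21,0],0],[1,[0.15,0.16,0],0],[1,[0.16,0.15,0],0],[1,[0.18,0.13,0],0],[1,[0.19,0.11,0],0],[1,[0.19,0.1,0],0],[1,[0,0,0],0]]'
python3 - <<'E'
from h import *
p,im=shot('scene','pics/s3.png'); crop(im,(200,100,310,210),5,'pics/s3b.png')
E
```

```text
time_s: 2.97
position: [0.4623, -0.0435, 0.3057]
tool_rot: [[-0.002, 0.992, 0.122], [0.001, 0.122, -0.992], [-1.0, -0.002, -0.001]]
ft_force: [0.2, -0.5, 2.1]
grip_width: -0.0003
pics/s3b.png (550, 550, 3)
```

View pics/s3b.png

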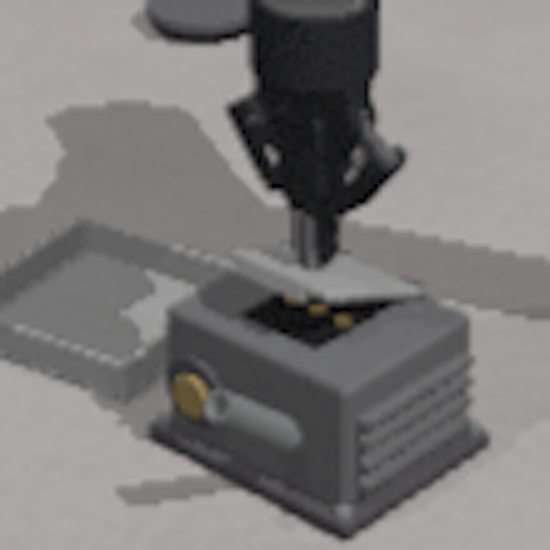

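The cover follows the fingertips down. I'll press it fully shut.

```bash
python3 -m inch '[[1,[0.17,0.06,0],0],[1,[0.17,0.06,0],0],[1,[0.17,0.04,0],0],[1,[0.17,0.03,0],0],[1,[0.14,0.0,0],0],[1,[0.08,0,0],0],[1,[0,0,0],0],[1,[0,0,0],0]]'
```

```text
time_s: 3.68
position: [0.4674, -0.0428, 0.2804]
tool_rot: [[-0.0, 0.992, 0.122], [-0.0, 0.122, -0.992], [-1.0, -0.0, 0.0]]
ft_force: [-3.6, -0.0, 8.8]
grip_width: 0.0
```

The tips are at 107 mm with 8.8 N on them, so the cover should be shut. I'll lift off, open the gripper and check.

```bash
python3 -m inch '[[1,[-0.8,0,0],0],[0.5,[-1,0,0],0],[-0.5,[-1,0,0],0],[-1,[-1,0,0],0],[-1,[-0.2,0.2,-1],0.8],[-1,[0,0.2,-1],0.8],[-1,[0,0.2,-1],0.8],[-1,[0,0.2,-1],0.8]]'
python3 - <<'E'
from h import *
p,im=shot('scene','pics/s4.png'); crop(im,(200,100,310,210),5,'pics/s4b.png')
p,im=shot('wrist','pics/w4.png'); crop(im,(0,0,512,384),1.5,'pics/w4b.png')
E
```

```text
time_s: 4.35
position: [0.4891, 0.0785, 0.4]
tool_rot: [[0.0, 0.987, -0.16], [-0.0, -0.16, -0.987], [-1.0, 0.0, 0.0]]
ft_force: [0.4, -0.0, 0.2]
grip_width: 0.083
pics/s4b.png (550, 550, 3)
pics/w4b.png (576, 768, 3)
```

View pics/s4b.png

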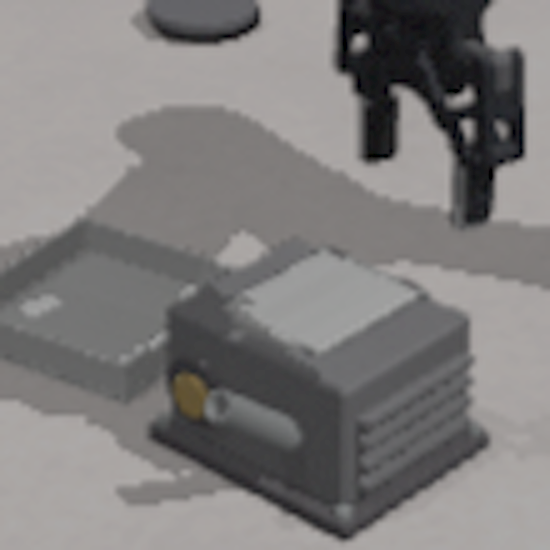

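View pics/w4b.png

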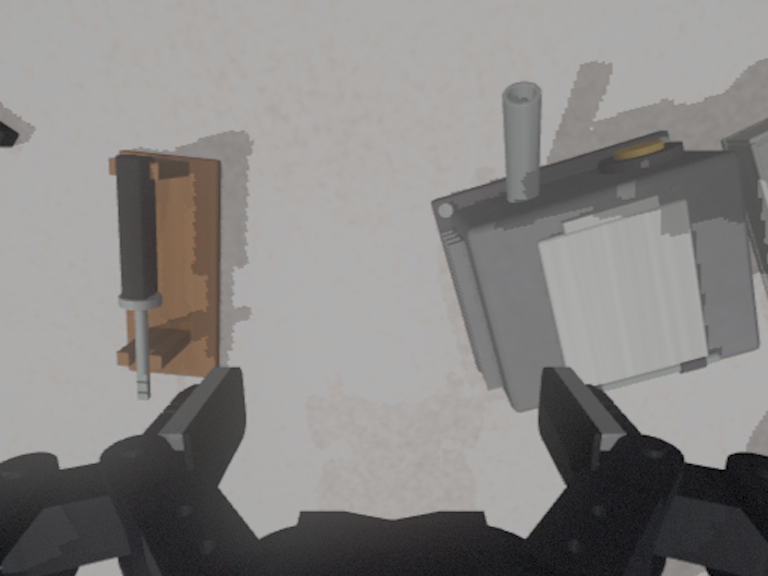

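The cover stays flat and shut by itself. The wrist view also shows the dipstick: its grip runs from (136,158) to (139,297), the collar is at (140,299) and the tip at (144,398). The tube mouth is at (522,92).

```bash
python3 - <<'E'
from h import *
p=load('pics/w4.png'); im=cv2.imread('pics/w4.png')
crop(im,(330,45,380,140),8,'pics/w4tube.png',0.7)
crop(im,(65,90,165,275),4,'pics/w4dip.png',0.6)
f=lambda c:((c[0]+.5)/1.5-.5,(c[1]+.5)/1.5-.5)
for n,q,z in [('endL',(118,157),.065),('endR',(155,157),.065),('frL',(121,297),.065),('frR',(157,297),.065),('tip',(144,398),.0575),('mouth',(522,92),.1)]: print(n,onz(p,f(q),z))
E
```

```text
pics/w4tube.png (760, 400, 3)
pics/w4dip.png (740, 400, 3)
endL [0.5799 0.2334 0.065 ]
endR [0.5763 0.2115 0.065 ]
frL [0.4956 0.2586 0.065 ]
frR [0.4919 0.2356 0.065 ]
tip [0.4204 0.2701 0.0575]
mouth [0.5745 0.0011 0.1   ]
```

View pics/w4tube.png

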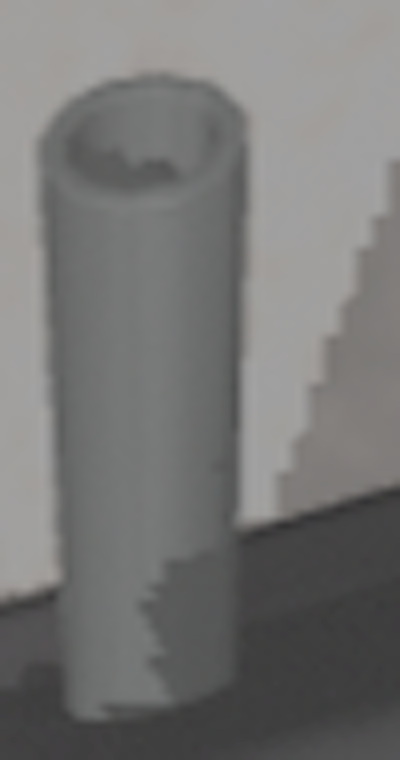

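View pics/w4dip.png

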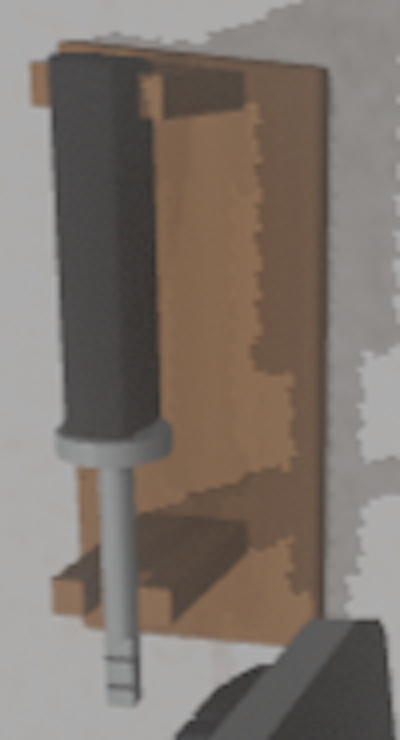

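Both views agree on the dipstick: grip centre about (0.536, 0.238), heading about -15.5°. I'll move over it, go part of the way down and check.

```bash
python3 -m inch '[[-1,[0,0.12,-0.92],0.21],[-1,[0,0.12,-0.92],0.21],[-1,[0,0.12,-0.92],0.21],[-1,[0,0.12,-0.92],0.21],[-1,[0.5,0.12,-0.92],0.21],[-1,[0.9,0.12,-0.9],0.21],[-1,[1,0,0],0],[-1,[1,0,0],0]]'
python3 - <<'E'
from h import *
p,im=shot('wrist','pics/w5.png'); crop(im,(0,0,512,384),1.5,'pics/w5b.png')
s=env.observe(); print(s['position'],s['q'])
E
```

```text
time_s: 5.12
position: [0.5437, 0.235, 0.2962]
tool_rot: [[0.0, 0.965, -0.261], [-0.0, -0.261, -0.965], [-1.0, 0.0, 0.0]]
ft_force: [-0.1, 0.5, -0.8]
grip_width: 0.0853
pics/w5b.png (576, 768, 3)
[0.5427 0.2341 0.2901] [ 11.872   31.7608  77.4273  -0.0158  71.4236 117.0873]
```

View pics/w5b.png

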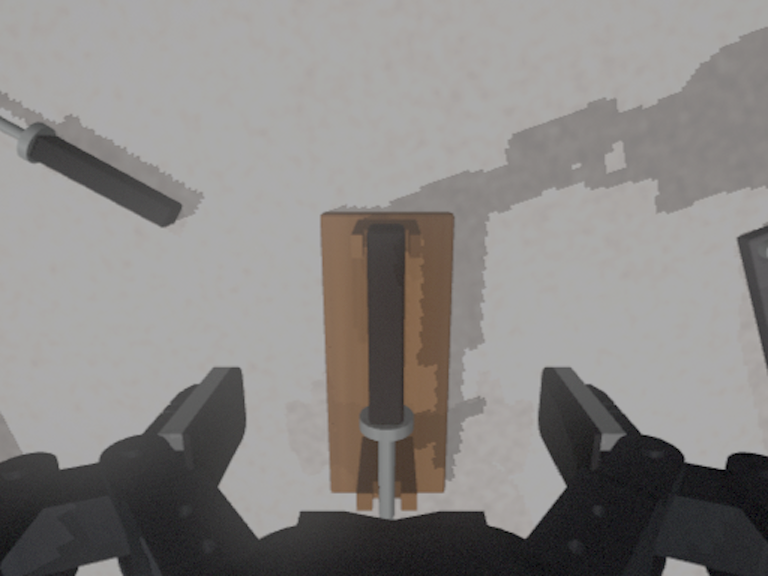

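The grip runs from (386,227) to (386,423). It is upright in the picture and almost midway between the fingers, whose midpoint is column 392. I'll compute the remaining offsets.

```bash
python3 - <<'E'
from h import *
p=load('pics/w5.png'); s=env.observe()
f=lambda c:((c[0]+.5)/1.5-.5,(c[1]+.5)/1.5-.5)
e=onz(p,f((386,226)),.065); g=onz(p,f((386.5,423)),.065); print(e,g,np.linalg.norm(e-g),np.degrees(np.arctan2(*(e-g)[[1,0]])))
c=(e+g)/2; print(c); R=s['tool_rot']; d=c-s['position']; d[2]=.055+.155-s['position'][2]; print('units',R.T@d/.03,s['position'])
E
```

```text
[0.5812 0.227  0.065 ] [0.4938 0.2508 0.065 ] 0.09056522651915044 -15.230623849583566
[0.5375 0.2389 0.065 ]
units [ 2.6713 -0.1849 -0.1211] [0.5427 0.2341 0.2901]
```

The measured grip length of 90.6 mm against 90 given is a good match. I'll go down and close.

```bash
python3 -m inch '[[-1,[0.5,-0.09,-0.06],0],[-1,[0.6,-0.09,-0.06],0],[-1,[0.6,0,0],0],[-1,[0.5,0,0],0],[-1,[0.37,0,0],0],[-1,[0.1,0,0],0],[0,[0,0,0],0],[1,[0,0,0],0]]' 30
python3 -m inch '[[1,[0,0,0],0],[1,[0,0,0],0],[1,[0,0,0],0],[1,[0,0,0],0],[1,[-0.3,0,0],0],[1,[-0.5,0,0],0],[1,[-0.7,0,0],0],[1,[-0.7,0,0],0]]'
python3 - <<'E'
from h import *
p,im=shot('wrist','pics/w6.png'); crop(im,(0,0,512,384),1.5,'pics/w6b.png')
p,im=shot('scene','pics/s6.png'); crop(im,(260,160,390,270),6,'pics/s6b.png')
E
```

```text
time_s: 5.83
position: [0.5398, 0.2391, 0.2187]
tool_rot: [[0.001, 0.965, -0.264], [0.0, -0.264, -0.965], [-1.0, 0.001, -0.001]]
ft_force: [0.9, 0.8, 0.3]
grip_width: 0.064
time_s: 6.5
position: [0.5393, 0.2393, 0.2848]
tool_rot: [[-0.001, 0.965, -0.264], [-0.0, -0.264, -0.965], [-1.0, -0.001, 0.0]]
ft_force: [0.2, -0.3, -0.8]
grip_width: 0.0154
pics/w6b.png (576, 768, 3)
pics/s6b.png (660, 780, 3)
```

View pics/w6b.png

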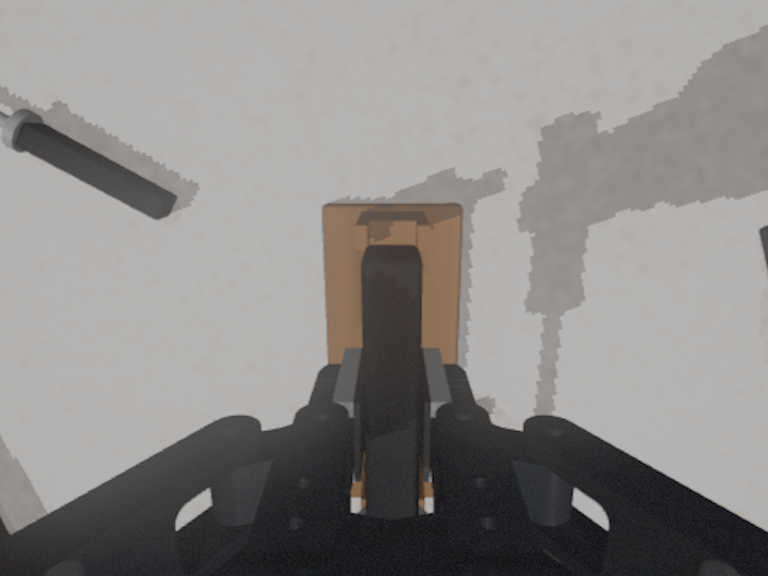

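View pics/s6b.png

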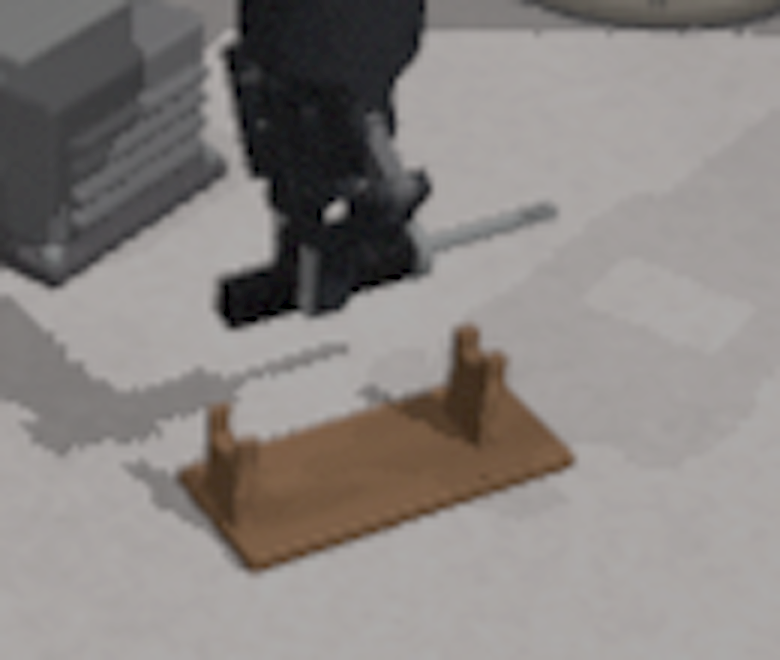

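The dipstick is held level at its middle: the opening is 15.4 mm and the rest is empty. The grasp is about 2 mm towards the grip end. I'll swing towards the tube and look at the mouth from closer.

```bash
python3 -m inch '[[1,[-0.3,0.5,0.6],0],[1,[-0.2,0.7,0.9],0],[1,[0,0.8,1],0],[1,[0,0.8,1],0],[1,[0,0.7,0.9],-1],[1,[0,0,0.5],-1],[1,[0,0,0.2],-1],[1,[0,0,0],-1]]'
python3 - <<'E'
from h import *
p,im=shot('wrist','pics/w7.png'); crop(im,(0,0,512,384),1.5,'pics/w7b.png')
p,im=shot('scene','pics/s7.png'); crop(im,(190,110,320,220),6,'pics/s7b.png')
s=env.observe(); print(s['position'],s['tool_rot'])
E
```

```text
time_s: 7.27
position: [0.6027, 0.0616, 0.2979]
tool_rot: [[-0.002, 0.996, 0.084], [-0.0, 0.084, -0.996], [-1.0, -0.002, -0.0]]
ft_force: [-1.0, 0.6, -0.6]
grip_width: 0.0149
pics/w7b.png (576, 768, 3)
pics/s7b.png (660, 780, 3)
[0.6026 0.063  0.2981] [[-0.0014  0.9966  0.0822]
 [ 0.0002  0.0822 -0.9966]
 [-1.     -0.0014 -0.0003]]
```

View pics/w7b.png

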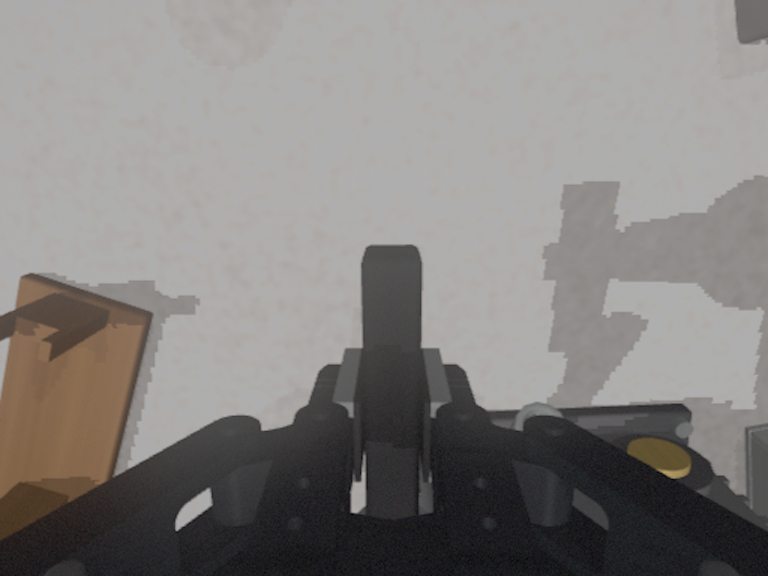

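View pics/s7b.png

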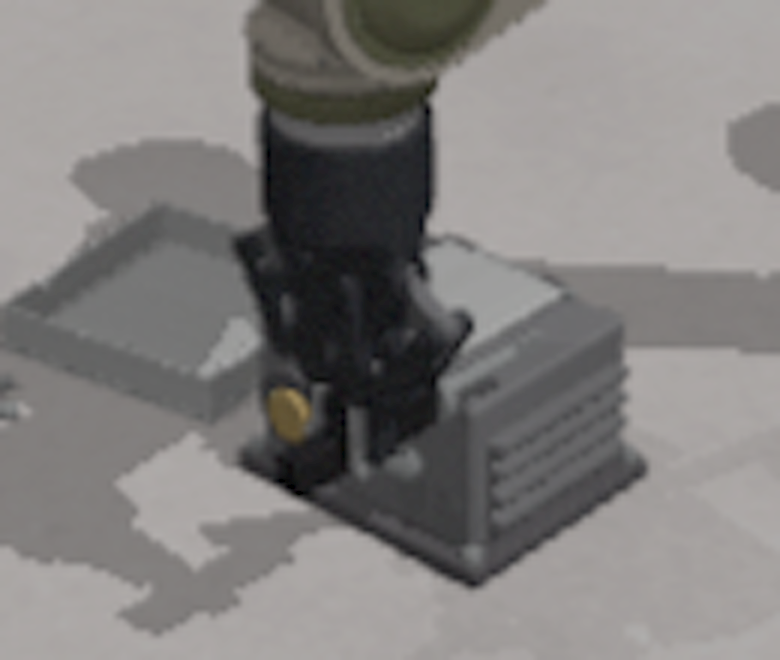

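```bash
python3 - <<'E'
from h import *
p=load('pics/w4.png')
m=onz(p,(347.6,62.3),.1); b=onz(p,(330+150/8-.44,45+705/8-.44),.0499-.0)
print(m,b,np.degrees(np.arctan2(*(m-b)[[1,0]])),np.linalg.norm((m-b)))
f=np.array([np.cos(np.radians(6.9)),np.sin(np.radians(6.9)),0])
s=env.observe();R=s['tool_rot']
t=m+f*(.123+.022); t[2]=.255; print('pre TCP',t,'units',R.T@(t-s['position'])/.03,'yaw',np.degrees(np.arctan2(R[1,1],R[0,1])))
E
```

```text
[0.5737 0.0014 0.1   ] [ 0.5136 -0.0063  0.0499] 7.297278582723776 0.07862541786572867
pre TCP [0.7177 0.0188 0.255 ] units [1.4318 3.7039 1.7853] yaw 4.715936175275405
```

The tube measures 78.6 mm long (78 given) with a heading of 7.3°, and the mouth is at (0.5737, 0.0014, 0.100). I'll go in front of it, forward first, then sideways and down.

```bash
python3 -m inch '[[1,[0,0.9,0],-0.46],[1,[0,1,0],0],[1,[0,1,0.3],0],[1,[0.1,0.6,0.6],0],[1,[0.4,0.3,0.7],0],[1,[0.4,0,0.2],0],[1,[0.3,0,0],0],[1,[0.2,0,0],0]]'
python3 - <<'E'
from h import *
p,im=shot('scene','pics/s8.png'); crop(im,(180,110,290,220),6,'pics/s8b.png')
p,im=shot('top','pics/t8.png'); crop(im,(240,150,340,240),7,'pics/t8b.png')
s=env.observe();R=s['tool_rot'];print(s['position'],'yaw',np.degrees(np.arctan2(R[1,1],R[0,1])))
m=np.array([.5737,.0014,.1]);d=m-s['position'];print('mouth in tool mm',R.T@d*1000, 'tip', s['position']+R@np.array([.155,-.123,0]))
E
```

```text
time_s: 8.03
position: [0.722, 0.0232, 0.2547]
tool_rot: [[-0.003, 0.993, 0.121], [0.001, 0.121, -0.993], [-1.0, -0.003, -0.001]]
ft_force: [-0.3, -0.2, -1.1]
grip_width: 0.015
pics/s8b.png (660, 660, 3)
pics/t8b.png (630, 700, 3)
[0.7219 0.0239 0.2555] yaw 7.022363672466696
mouth in tool mm [ 155.9478 -149.4126    4.3586] tip [0.5994 0.009  0.1009]
```

View pics/s8b.png

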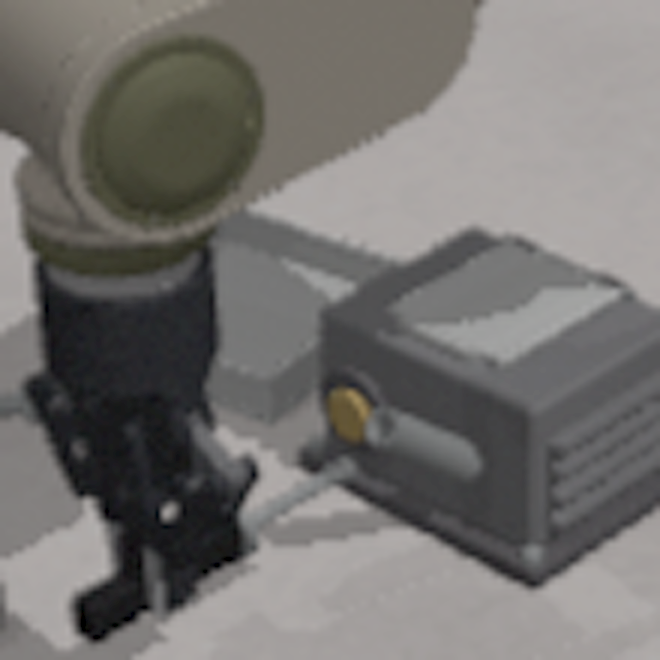

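View pics/t8b.png

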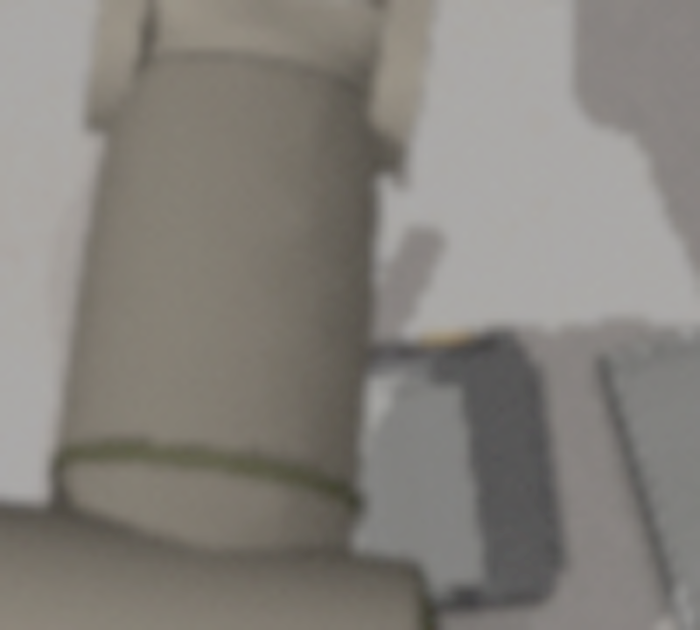

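The scene crop shows the level dipstick with its tip at crop (350,465), just before and slightly below-left of the mouth at crop (378,427). I'll compare those with the predicted projections.

```bash
python3 - <<'E'
from h import *
p=load('pics/s8.png'); im=cv2.imread('pics/s8.png')
m=np.array([.5737,.0014,.1]); t=np.array([.5994,.009,.1009])
print('pred mouth',proj(p,m),'tip',proj(p,t), 'dproj per cm tool-y,z,up',proj(p,t+[.00993,.0012,0])-proj(p,t),proj(p,t+[.0012,-.00993,0])-proj(p,t),proj(p,t+[0,0,.01])-proj(p,t))
crop(im,(222,165,262,200),16,'pics/s8c.png',0.55)
E
```

```text
pred mouth [242.477  179.9656] tip [237.0216 184.0244] dproj per cm tool-y,z,up [-2.5221  1.4442] [-2.4672 -1.3091] [-0.1213 -2.9513]
pics/s8c.png (560, 640, 3)
```

View pics/s8c.png

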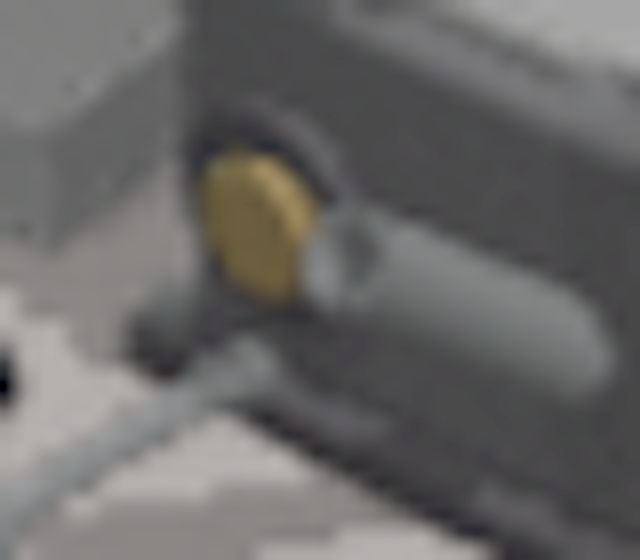

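```bash
python3 - <<'E'
from h import *
p=load('pics/s8.png'); im=cv2.imread('pics/s8.png')
s=env.observe();R=s['tool_rot'];P=s['position']
pt=lambda a,z=0:proj(p,P+R@np.array([.155-z,a,0]))
c=cv2.resize(im[160:225,185:250],None,fx=9,fy=9,interpolation=cv2.INTER_CUBIC); c=np.clip(255*(c/255.)**.55,0,255).astype(np.uint8)
for a,col in [(-.123,(0,0,255)),(-.103,(0,0,255)),(-.053,(0,255,0)),(.043,(255,0,0))]:
    u=(pt(a)-[185,160]+.5)*9; cv2.circle(c,tuple(int(x) for x in u),4,col,1); print(a,pt(a))
cv2.imwrite('pics/s8d.png',c)
E
```

```text
-0.123 [237.0164 184.022 ]
-0.103 [231.9614 186.946 ]
-0.053 [218.8891 194.5078]
0.043 [191.8994 210.1203]
```

View pics/s8d.png

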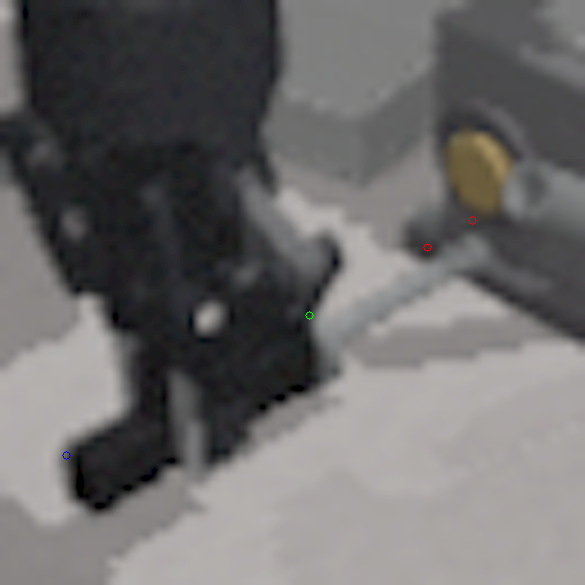

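The whole dipstick is level but sits about 9 mm below the grasp point. The arm stopped at TCP z = 0.2188 when closing instead of 0.210, which explains it. So the stick axis is 164 mm ahead of the TCP. I'll raise by 8.5 mm, shift 4.4 mm sideways and bring the tip into the mouth.

```bash
python3 -m inch '[[1,[-0.2,0,0.1],0],[1,[-0.1,0,0.05],0],[1,[0,0,0],0],[1,[0,-0.2,0],0],[1,[0,-0.25,0],0],[1,[0,-0.25,0],0],[1,[0,-0.2,0],0],[1,[0,0,0],0]]' 30
python3 - <<'E'
from h import *
s=env.observe();R=s['tool_rot'];print(s['position'],s['ft_force'],'yaw',np.degrees(np.arctan2(R[1,1],R[0,1])))
m=np.array([.5737,.0014,.1]);d=m-s['position'];print('mouth in tool mm',R.T@d*1000)
p,im=shot('scene','pics/s9.png'); crop(im,(222,165,262,200),16,'pics/s9c.png',0.55)
E
```

```text
time_s: 8.8
position: [0.6953, 0.015, 0.2662]
tool_rot: [[-0.0, 0.993, 0.122], [0.0, 0.122, -0.993], [-1.0, -0.0, -0.0]]
ft_force: [0.4, 0.8, -0.4]
grip_width: 0.0153
[0.6953 0.015  0.2662] [ 0.4132  0.7693 -0.4019] yaw 7.00527636446945
mouth in tool mm [ 166.2988 -122.2902   -1.3333]
pics/s9c.png (560, 640, 3)
```

View pics/s9c.png

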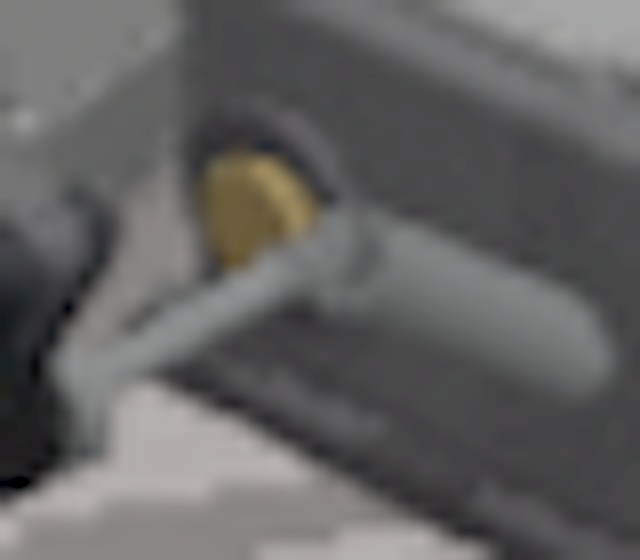

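The tip sits in the mouth opening at crop (350,240). I'll trim the sideways position and height, advance 8 mm and watch the force.

```bash
python3 -m inch '[[1,[0.08,0,-0.05],0],[1,[0,0,0],0],[1,[0,-0.1,0],0],[1,[0,-0.1,0],0],[1,[0,-0.07,0],0],[1,[0,0,0],0],[1,[0,0,0],0],[1,[0,0,0],0]]' 25
python3 - <<'E'
from h import *
s=env.observe();R=s['tool_rot'];print(s['position'],R.T@s['ft_force'])
m=np.array([.5737,.0014,.1]);d=m-s['position'];print('mouth in tool mm',R.T@d*1000)
p,im=shot('scene','pics/s10.png'); crop(im,(222,165,262,200),16,'pics/s10c.png',0.55)
E
```

```text
time_s: 9.52
position: [0.6881, 0.0155, 0.2633]
tool_rot: [[-0.0, 0.993, 0.122], [0.0, 0.122, -0.993], [-1.0, -0.0, -0.0]]
ft_force: [-0.0, 0.3, -3.0]
grip_width: 0.0156
[0.6881 0.0155 0.2633] [ 3.0003 -0.0169 -0.2633]
mouth in tool mm [ 163.3155 -115.1876    0.1291]
pics/s10c.png (560, 640, 3)
```

View pics/s10c.png

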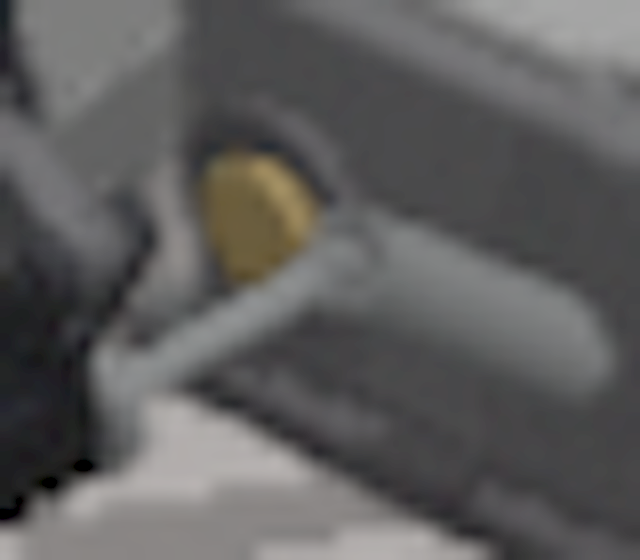

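The force of -3 N says the tip is captured under the mouth's upper wall. I'll swing the grasp up on an arc about the tip so that the dipstick pivots in the pads, halfway first.

```bash
python3 -m inch '[[1,[-0.18,-0.01,0],0],[1,[-0.18,-0.01,0],0],[1,[-0.18,-0.02,0],0],[1,[-0.18,-0.03,0],0],[1,[-0.175,-0.035,0],0],[1,[-0.175,-0.04,0],0],[1,[-0.17,-0.05,0],0],[1,[-0.17,-0.06,0],0]]' 25
python3 - <<'E'
from h import *
s=env.observe();R=s['tool_rot'];print(s['position'],R.T@s['ft_force'])
m=np.array([.5737,.0014,.1]);d=m-s['position'];print('mouth in tool mm',R.T@d*1000)
p,im=shot('scene','pics/s11.png'); crop(im,(185,120,265,210),7,'pics/s11c.png',0.55)
E
```

```text
time_s: 10.23
position: [0.6803, 0.0146, 0.3063]
tool_rot: [[0.0, 0.993, 0.122], [0.0, 0.122, -0.993], [-1.0, 0.0, -0.0]]
ft_force: [-0.2, 0.2, -4.4]
grip_width: 0.0155
[0.6803 0.0146 0.3063] [ 4.378  -0.1441 -0.2519]
mouth in tool mm [ 206.2877 -107.4209    0.0555]
pics/s11c.png (630, 560, 3)
```

View pics/s11c.png

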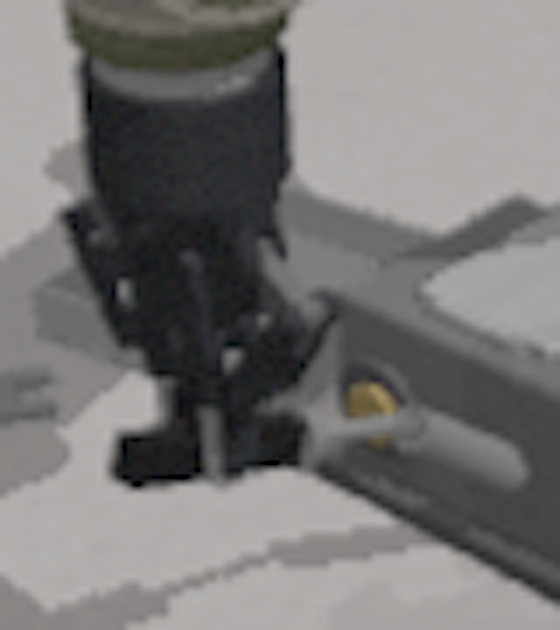

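The dipstick pivots as planned, now at about 20° with 4.4 N on the tool. I'll do the second half of the arc.

```bash
python3 -m inch '[[1,[-0.167,-0.06,0],0],[1,[-0.165,-0.07,0],0],[1,[-0.163,-0.075,0],0],[1,[-0.16,-0.085,0],0],[1,[-0.155,-0.09,0],0],[1,[-0.15,-0.1,0],0],[1,[-0.145,-0.105,0],0],[1,[-0.14,-0.11,0],0]]' 25
python3 - <<'E'
from h import *
s=env.observe();R=s['tool_rot'];print(s['position'],R.T@s['ft_force'])
m=np.array([.5737,.0014,.1]);d=m-s['position'];d=R.T@d*1000;print('mouth in tool mm',d, 'angle if tip -8:',np.degrees(np.arctan2(d[0]-164,-d[1]+8)),np.hypot(d[0]-164,-d[1]+8))
p,im=shot('scene','pics/s12.png'); crop(im,(185,100,265,210),6,'pics/s12c.png',0.55)
E
```

```text
time_s: 10.95
position: [0.6595, 0.012, 0.3435]
tool_rot: [[0.0, 0.993, 0.122], [0.0, 0.122, -0.993], [-1.0, 0.0, -0.0]]
ft_force: [1.6, 0.8, -4.7]
grip_width: 0.0153
[0.6595 0.012  0.3435] [ 4.7226  1.6597 -0.6253]
mouth in tool mm [243.5271 -86.4277   0.0242] angle if tip -8: 40.104110459532556 123.45508105669049
pics/s12c.png (660, 480, 3)
```

View pics/s12c.png

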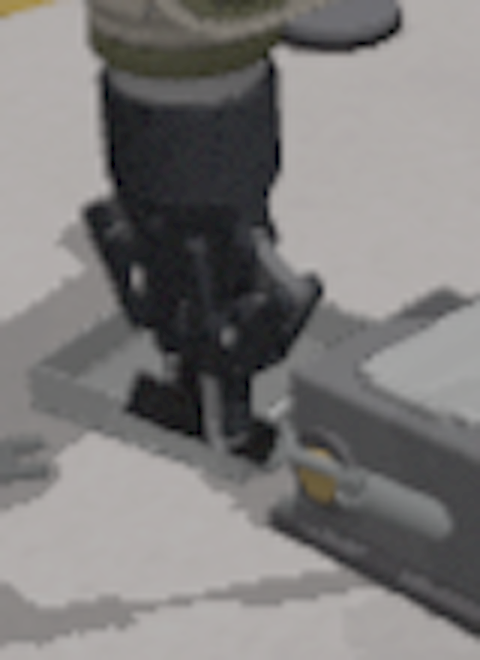

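The dipstick is at about 40° with its tip in the mouth. I'll shift 4 mm off the upper wall onto the axis, then push 31 mm in along the tube.

```bash
python3 -m inch '[[1,[0.1,0.09,0],0],[1,[0.096,-0.115,0],0],[1,[0.096,-0.115,0],0],[1,[0.096,-0.115,0],0],[1,[0.096,-0.115,0],0],[1,[0.096,-0.115,0],0],[1,[0.096,-0.115,0],0],[1,[0.096,-0.115,0],0]]' 25
python3 - <<'E'
from h import *
s=env.observe();R=s['tool_rot'];print(s['position'],R.T@s['ft_force'])
m=np.array([.5737,.0014,.1]);d=m-s['position'];d=R.T@d*1000;u,w=-d[1],d[0]-164;c,k=np.cos(np.radians(40)),np.sin(np.radians(40));print('mouth in tool mm',d,'along',u*c+w*k,'perp',w*c-u*k)
p,im=shot('scene','pics/s13.png'); crop(im,(185,100,265,210),6,'pics/s13c.png',0.55)
E
```

```text
time_s: 11.67
position: [0.6381, 0.0093, 0.3196]
tool_rot: [[-0.0, 0.993, 0.122], [-0.0, 0.122, -0.993], [-1.0, -0.0, 0.0]]
ft_force: [0.2, 0.2, -1.2]
grip_width: 0.0153
[0.6381 0.0093 0.3196] [ 1.2402  0.2632 -0.1634]
mouth in tool mm [219.637  -64.8811   0.0075] along 85.4646108448783 perp 0.9156077652562757
pics/s13c.png (660, 480, 3)
```

View pics/s13c.png

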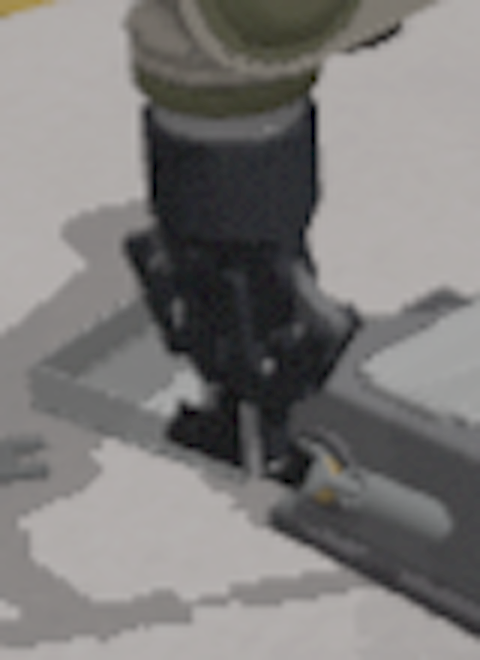

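It slides in freely with only 1.2 N. About 32 mm remain, so 28 mm now and then gently to the stop.

```bash
python3 -m inch '[[1,[0.086,-0.102,0],0],[1,[0.086,-0.102,0],0],[1,[0.086,-0.102,0],0],[1,[0.086,-0.102,0],0],[1,[0.086,-0.102,0],0],[1,[0.086,-0.102,0],0],[1,[0.086,-0.102,0],0],[1,[0,0,0],0]]' 40
python3 -m inch '[[1,[0.021,-0.025,0],0],[1,[0.021,-0.025,0],0],[1,[0.021,-0.025,0],0],[1,[0.021,-0.025,0],0],[1,[0.021,-0.025,0],0],[1,[0,0,0],0],[1,[0,0,0],0],[1,[0,0,0],0]]' 40
cat > st.py <<'E'
from h import *
s=env.observe();R=s['tool_rot'];F=R.T@s['ft_force'];print(s['position'],'F tool',F)
m=np.array([.5737,.0014,.1]);d=m-s['position'];d=R.T@d*1000;u,w=-d[1],d[0]-164;c,k=np.cos(np.radians(40)),np.sin(np.radians(40));print('mouth in tool mm',d,'along',u*c+w*k,'perp',w*c-u*k,'axial F out',F[1]*c-F[0]*k)
E
python3 st.py
```

```text
time_s: 12.38
position: [0.6167, 0.0068, 0.3013]
tool_rot: [[-0.001, 0.993, 0.122], [0.0, 0.122, -0.993], [-1.0, -0.001, -0.0]]
ft_force: [0.6, -0.3, -1.2]
grip_width: 0.0152
time_s: 13.05
position: [0.6136, 0.0064, 0.2987]
tool_rot: [[0.0, 0.993, 0.122], [0.0, 0.122, -0.993], [-1.0, 0.0, -0.0]]
ft_force: [0.5, 1.2, -1.2]
grip_width: 0.015
[0.6136 0.0064 0.2987] F tool [ 1.1564  0.6282 -1.1362]
mouth in tool mm [198.7185 -40.1872   0.0493] along 53.10179654681433 perp 0.7640248118484259 axial F out -0.26210073491565006
```

```bash
python3 -m inch '[[1,[0.021,-0.025,0],0],[1,[0.021,-0.025,0],0],[1,[0.021,-0.025,0],0],[1,[0.021,-0.025,0],0],[1,[0.021,-0.025,0],0],[1,[0,0,0],0],[1,[0,0,0],0],[1,[0,0,0],0]]' 50
python3 st.py
```

```text
time_s: 13.72
position: [0.6103, 0.006, 0.2965]
tool_rot: [[0.003, 0.993, 0.122], [-0.0, 0.122, -0.993], [-1.0, 0.003, 0.0]]
ft_force: [4.9, 1.7, 5.5]
grip_width: 0.0143
[0.6103 0.006  0.2965] F tool [-5.4402  5.047  -1.1331]
mouth in tool mm [196.3975 -37.5318  -0.0138] along 49.57578322527887 perp 0.6929293976060364 axial F out 7.363118555537434
```

An axial reaction of 7.4 N suggests the collar is touching. I'll push a little more to seat it and take a look.

```bash
python3 -m inch '[[1,[0.021,-0.025,0],0],[1,[0.021,-0.025,0],0],[1,[0.02,-0.025,0],0],[1,[0,0,0],0],[1,[0,0,0],0],[1,[0,0,0],0],[1,[0,0,0],0],[1,[0,0,0],0]]' 60
python3 st.py
python3 - <<'E'
from h import *
p,im=shot('scene','pics/s14.png'); crop(im,(215,150,275,205),11,'pics/s14c.png',0.5)
p,im=shot('wrist','pics/w14.png'); crop(im,(150,150,400,384),3,'pics/w14c.png',0.45)
E
```

```text
time_s: 14.38
position: [0.6089, 0.0059, 0.2966]
tool_rot: [[0.01, 0.992, 0.122], [-0.0, 0.122, -0.993], [-1.0, 0.01, 0.001]]
ft_force: [10.3, 4.6, 13.5]
grip_width: 0.0147
[0.6089 0.0059 0.2966] F tool [-13.4255  10.9498  -3.2801]
mouth in tool mm [196.2493 -37.5278  -0.0947] along 49.47745389073904 perp 0.58199836525705 axial F out 17.017792405773914
pics/s14c.png (605, 660, 3)
pics/w14c.png (702, 750, 3)
```

View pics/s14c.png

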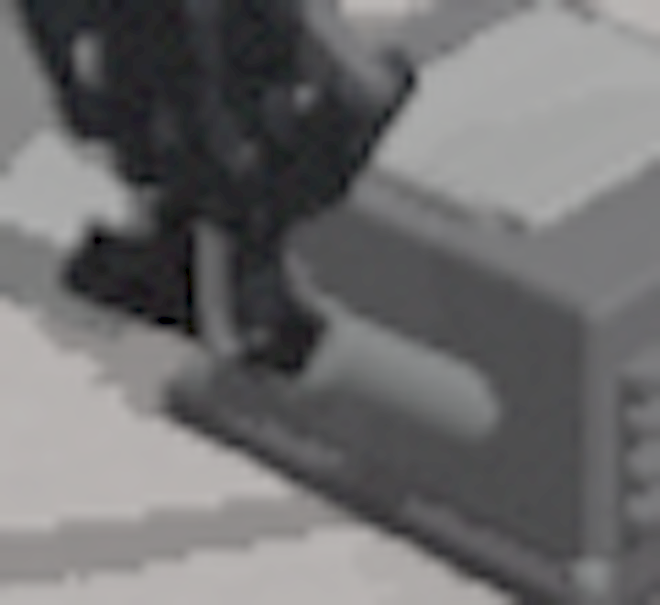

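View pics/w14c.png

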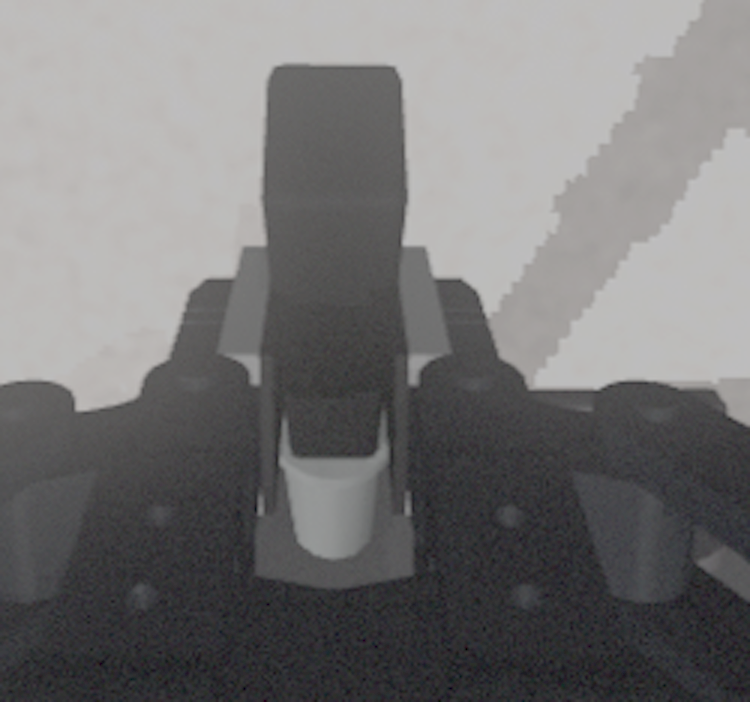

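The collar is seated. The force rose from 7 to 17 N while the position stayed put at 49.5 mm, and the pictures show the collar flush on the tube with no rod visible. Now I'll pull out along the axis, almost to the end. The mouth's lower lip can then level the dipstick again.

```bash
python3 -m inch '[[1,[-0.12,0.15,0],0],[1,[-0.16,0.19,0],0],[1,[-0.16,0.19,0],0],[1,[-0.16,0.19,0],0],[1,[-0.16,0.19,0],0],[1,[-0.16,0.19,0],0],[1,[-0.16,0.19,0],0],[1,[-0.16,0.19,0],0]]' 60
python3 st.py
python3 - <<'E'
from h import *
p,im=shot('scene','pics/s15.png'); crop(im,(195,110,275,205),7,'pics/s15c.png',0.5)
E
```

```text
time_s: 15.15
position: [0.6522, 0.011, 0.3311]
tool_rot: [[-0.001, 0.993, 0.122], [-0.0, 0.122, -0.993], [-1.0, -0.001, -0.0]]
ft_force: [0.2, -0.2, -0.7]
grip_width: 0.0147
[0.6522 0.011  0.3311] F tool [0.7448 0.1827 0.1856]
mouth in tool mm [231.1327 -78.9254  -0.    ] along 103.61241616519885 perp 0.6943752734522732 axial F out -0.3388256857888128
pics/s15c.png (665, 560, 3)
```

View pics/s15c.png

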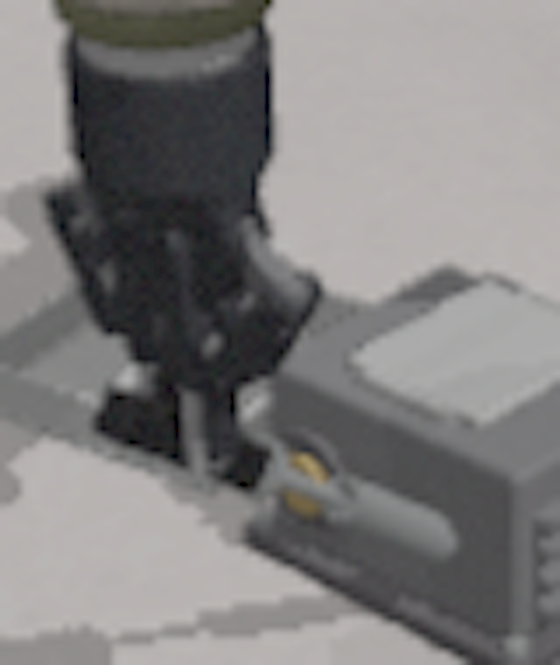

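The tip is still about 16 mm inside. I'll retreat 6 mm more, then swing the grasp down so that the lower lip pivots the dipstick back towards level, in two halves.

```bash
python3 -m inch '[[1,[-0.126,0.15,0],0],[1,[0.132,0.11,0],0],[1,[0.132,0.11,0],0],[1,[0.138,0.097,0],0],[1,[0.138,0.097,0],0],[1,[0.147,0.083,0],0],[1,[0.147,0.083,0],0],[1,[0.153,0.072,0],0]]' 25
python3 st.py
python3 - <<'E'
from h import *
p,im=shot('scene','pics/s16.png'); crop(im,(185,120,265,210),7,'pics/s16c.png',0.5)
E
```

```text
time_s: 15.87
position: [0.6758, 0.014, 0.3047]
tool_rot: [[0.0, 0.993, 0.122], [0.0, 0.122, -0.993], [-1.0, 0.0, -0.0]]
ft_force: [0.9, 1.7, 3.9]
grip_width: 0.0145
[0.6758 0.014  0.3047] F tool [-3.9032  1.1481 -1.6089]
mouth in tool mm [ 204.6824 -102.9426    0.1048] along 105.0087610700126 perp -35.005717913651644 axial F out 3.3884395334904185
pics/s16c.png (630, 560, 3)
```

View pics/s16c.png

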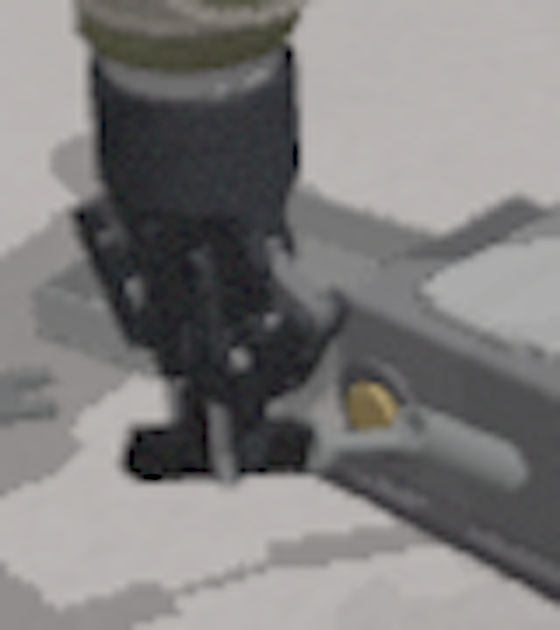

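The dipstick is rotating back, at about 22° with 4 N on the tool. I'll continue to level.

```bash
python3 -m inch '[[1,[0.153,0.072,0],0],[1,[0.158,0.055,0],0],[1,[0.158,0.055,0],0],[1,[0.162,0.042,0],0],[1,[0.162,0.042,0],0],[1,[0.165,0.025,0],0],[1,[0.165,0.025,0],0],[1,[0.12,0.012,0],0]]' 25
python3 st.py
python3 - <<'E'
from h import *
p,im=shot('scene','pics/s17.png'); crop(im,(185,140,265,220),8,'pics/s17c.png',0.5)
E
```

```text
time_s: 16.58
position: [0.6854, 0.0152, 0.2671]
tool_rot: [[0.0, 0.993, 0.122], [0.0, 0.122, -0.993], [-1.0, 0.0, -0.0]]
ft_force: [2.8, 2.3, 4.2]
grip_width: 0.0144
[0.6854 0.0152 0.2671] F tool [-4.1821  3.0563 -1.9202]
mouth in tool mm [ 167.0989 -112.6184    0.0757] along 88.26266439430961 perp -70.01585044349656 axial F out 5.029463121018717
pics/s17c.png (640, 640, 3)
```

View pics/s17c.png

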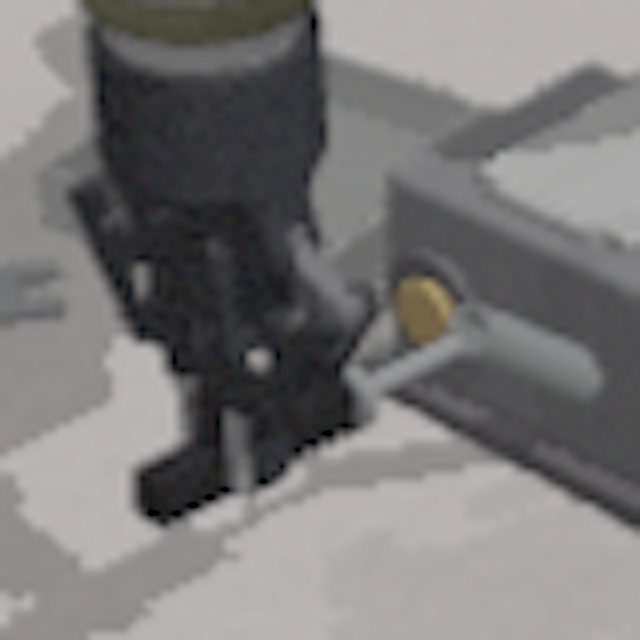

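```bash
cat > tilt.py <<'E'
from h import *
import sys
# usage: tilt.py png u0 v0 u1 v1 k : crop; draws predicted stick axis for several tilts, no search
def draw(fn,r,k,out,angs,Lt=.1195,pose=None,axial=.164):
    p=load(fn); im=cv2.imread(fn); s=env.observe();R=s['tool_rot'];P=s['position']
    u0,v0,u1,v1=r
    c=cv2.resize(im[v0:v1,u0:u1],None,fx=k,fy=k,interpolation=cv2.INTER_CUBIC);c=np.clip(255*(c/255.)**.5,0,255).astype(np.uint8)
    for a,col in angs:
        ca,sa=np.cos(np.radians(a)),np.sin(np.radians(a))
        for L in (-Lt,-.055,.045+.0015):
            q=proj(p,P+R@np.array([axial-L*sa,L*ca,0]))+[.6,.6]
            t=(q-[u0,v0]+.5)*k; cv2.circle(c,(int(t[0]),int(t[1])),3,col,1); print(a,L,q)
    cv2.imwrite(out,c)
E
python3 - <<'E'
from tilt import *
draw('pics/s17.png',(185,140,265,220),8,'pics/s17t.png',[(0,(0,255,0)),(3,(0,0,255)),(6,(255,0,0))])
E
```

```text
0 -0.1195 [244.7851 178.8482]
0 -0.055 [228.6336 188.0924]
0 0.0465 [201.0746 203.8657]
3 -0.1195 [244.8013 180.6883]
3 -0.055 [228.6616 188.9553]
3 0.0465 [201.0187 203.1144]
6 -0.1195 [244.7381 182.5596]
6 -0.055 [228.6506 189.836 ]
6 0.0465 [200.9994 202.3428]
```

View pics/s17t.png

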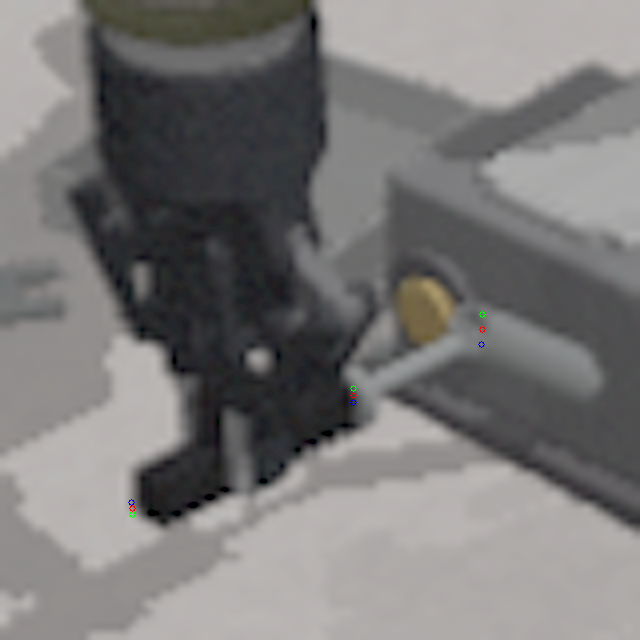

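The measured slope suggests the dipstick is still about 5° tip-down. I'll lower a further 8.5 mm while retreating slightly, and look again.

```bash
python3 -m inch '[[1,[0.07,0.03,0],0],[1,[0.07,0.02,0],0],[1,[0.07,0,0],0],[1,[0.07,0,0],0],[1,[0,0,0],0],[1,[0,0,0],0],[1,[0,0,0],0],[1,[0,0,0],0]]' 25
python3 st.py
python3 - <<'E'
from tilt import *
p,im=shot('scene','pics/s18.png')
draw('pics/s18.png',(185,140,265,220),8,'pics/s18t.png',[(0,(0,255,0)),(4,(0,0,255))])
E
```

```text
time_s: 17.3
position: [0.6868, 0.0153, 0.2593]
tool_rot: [[0.0, 0.993, 0.122], [0.0, 0.122, -0.993], [-1.0, 0.0, 0.0]]
ft_force: [0.3, 1.6, 3.3]
grip_width: 0.0148
[0.6868 0.0153 0.2593] F tool [-3.2667  0.5321 -1.5161]
mouth in tool mm [ 159.3138 -114.023    -0.0194] along 84.33442909793499 perp -76.88238005884946 axial F out 2.507399288980783
0 -0.1195 [244.4537 181.1452]
0 -0.055 [228.3331 190.4231]
0 0.0465 [200.831  206.2514]
4 -0.1195 [244.4564 183.5921]
4 -0.055 [228.3611 191.5711]
4 0.0465 [200.7654 205.2511]
```

View pics/s18t.png

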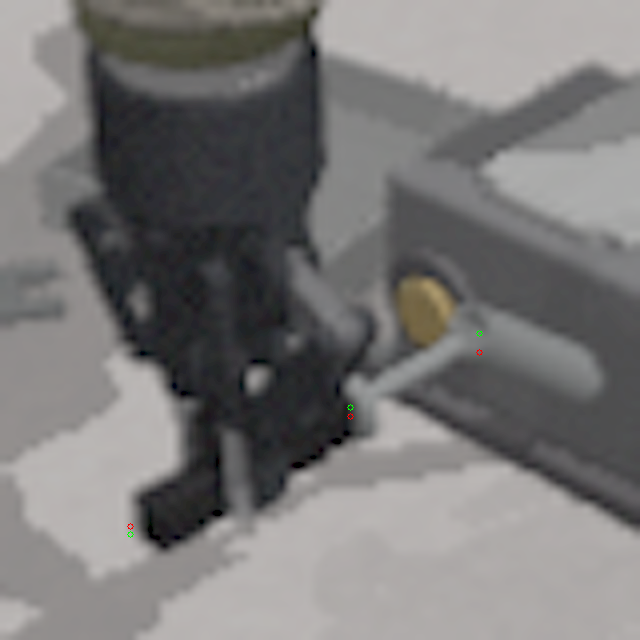

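It's now close to level. I'll withdraw the tip horizontally to where it was before insertion. There I can compare its line directly with the level reference picture s8.

```bash
python3 -m inch '[[1,[0,0.1,0],0],[1,[0,0.2,0],0],[1,[0,0.25,0],0],[1,[0,0.25,0],0],[1,[0,0.25,0],0],[1,[0,0.1,-0.15],0],[1,[0,0,0],0],[1,[0,0,0],0]]' 40
python3 st.py
python3 - <<'E'
from h import *
p,im=shot('scene','pics/s19.png'); crop(im,(185,160,250,225),9,'pics/s19c.png',0.55)
E
```

```text
time_s: 18.02
position: [0.7205, 0.0244, 0.2588]
tool_rot: [[-0.0, 0.992, 0.123], [0.0, 0.123, -0.992], [-1.0, -0.0, -0.0]]
ft_force: [0.3, -0.4, -1.9]
grip_width: 0.0148
[0.7205 0.0244 0.2588] F tool [1.9185 0.258  0.4301]
mouth in tool mm [ 158.9017 -148.4772    4.8355] along 110.46298158739339 perp -99.34479822170317 axial F out -1.035522745248038
pics/s19c.png (585, 585, 3)
```

View pics/s19c.png

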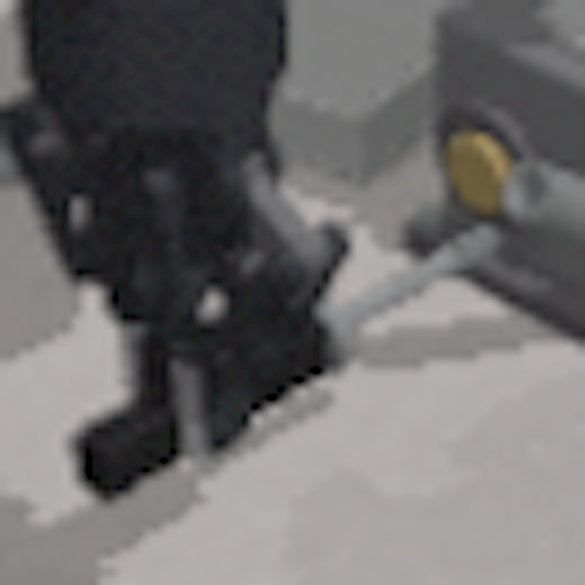

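```bash
python3 - <<'E'
from h import *
def bot(fn):
    im=cv2.cvtColor(cv2.imread(fn),cv2.COLOR_BGR2GRAY)
    k=8; b=cv2.resize(im,None,fx=k,fy=k,interpolation=cv2.INTER_CUBIC)
    pts=[]
    for u in np.arange(197,222,0.25):
        col=b[int(170*k):int(222*k),int((u+.5)*k)]; d=np.where(col<60)[0]
        if len(d): pts.append((u,170+d.max()/k-.5))
    return np.array(pts)
for fn in ('pics/s8.png','pics/s19.png'):
    a=bot(fn); print(fn); print(a[::6].round(2).tolist())
    # robust line
    m=np.ones(len(a),bool)
    for _ in range(6):
        c=np.polyfit(a[m,0],a[m,1],1); r=a[:,1]-np.polyval(c,a[:,0]); m=abs(r)<max(.5,1.5*np.median(abs(r)))
    print('slope',c[0],m.sum(),len(a))
# predicted slope per tilt at grip
p=load('pics/s19.png'); s=env.observe();R=s['tool_rot'];P=s['position']
for a in (-4,0,4):
    ca,sa=np.cos(np.radians(a)),np.sin(np.radians(a)); q=[proj(p,P+R@np.array([.164-L*sa,L*ca,0])) for L in (-.05,.045)]; d=q[1]-q[0]; print(a,d[1]/d[0])
E
```

```text
pics/s8.png
[[197.0, 216.5], [198.5, 215.12], [200.0, 214.5], [201.5, 213.62], [203.0, 212.0], [204.5, 211.62], [206.0, 207.25], [207.5, 211.88], [209.0, 211.0], [210.5, 210.25], [212.0, 209.12], [213.5, 206.38], [215.0, 205.0], [216.5, 204.5], [218.0, 203.75], [219.5, 203.25], [221.0, 201.75]]
slope -0.5978237399586424 70 100
pics/s19.png
[[197.0, 215.5], [198.5, 214.62], [200.0, 213.5], [201.5, 212.62], [203.0, 211.75], [204.5, 210.5], [206.0, 210.0], [207.5, 210.38], [209.0, 210.25], [210.5, 209.5], [212.0, 207.75], [213.5, 205.25], [215.0, 204.38], [216.5, 203.75], [218.0, 202.38], [219.5, 201.62], [221.0, 200.88]]
slope -0.6090976451603513 78 100
-4 -0.6587759786599184
0 -0.5792505587666515
4 -0.500826239755833
```

The line slopes are -0.609 now and -0.598 in the level reference, so the dipstick is level within about 1°. I'll firm the grip, rise and carry it over the tray.

```bash
python3 -m inch '[[1,[-0.3,0,0],0],[1,[-0.6,0,0],0],[1,[-0.8,0,0.1],0],[1,[-0.8,0,0.3],0],[1,[-0.8,0,0.5],0],[1,[-0.7,-0.2,0.7],0],[1,[-0.4,-0.4,0.8],0],[1,[-0.2,-0.5,0.8],0]]' 60
python3 -m inch '[[1,[0,-0.6,0.8],0],[1,[0,-0.6,0.8],0],[1,[0,-0.6,0.8],0],[1,[0,-0.6,0.8],0],[1,[0,-0.6,0.7],0],[1,[0,-0.5,0.5],0],[1,[0,-0.3,0.3],0],[1,[0,-0.1,0.1],0]]' 60
python3 - <<'E'
from h import *
s=env.observe();R=s['tool_rot'];P=s['position'];print(P,'yaw',np.degrees(np.arctan2(R[1,1],R[0,1])))
t=np.array([.595,-.239,.394]); print('units',R.T@(t-P)/.03)
E
```

```text
time_s: 18.73
position: [0.6989, -0.076, 0.4005]
tool_rot: [[0.004, 0.992, 0.123], [-0.001, 0.123, -0.992], [-1.0, 0.004, 0.002]]
ft_force: [0.3, -0.6, -1.7]
grip_width: 0.0145
time_s: 19.4
position: [0.5997, -0.2339, 0.3982]
tool_rot: [[0.001, 0.993, 0.12], [-0.001, 0.12, -0.993], [-1.0, 0.001, 0.001]]
ft_force: [-0.2, -0.4, -1.3]
grip_width: 0.0146
[ 0.5997 -0.2339  0.3982] yaw 6.894205654277832
units [ 0.1408 -0.1773  0.1498]
```

```bash
python3 -m inch '[[1,[0,-0.1,0.1],0],[1,[0,-0.08,0.05],0],[1,[0,0,0],0],[1,[0,0,0],0],[1,[0,0,0],0],[1,[0,0,0],0],[1,[0,0,0],0],[1,[0,0,0],0]]' 60
python3 - <<'E'
from h import *
s=env.observe();R=s['tool_rot'];P=s['position'];print(P,s['qvel'],s['grip_width'],R.T@s['ft_force'])
print('est tip',P+R@np.array([.164,-.1195,0]))
p,im=shot('scene','pics/s20.png'); crop(im,(0,0,512,384),1.5,'pics/s20b.png',.6)
r=proj(p,P+R@np.array([.164,0,0])).astype(int);print(r); crop(im,(r[0]-40,r[1]-40,r[0]+40,r[1]+30),9,'pics/s20c.png',.5)
p,im=shot('top','pics/t20.png'); crop(im,(0,0,512,384),1.5,'pics/t20b.png',.6)
p,im=shot('wrist','pics/w20.png'); crop(im,(0,0,512,384),1.5,'pics/w20b.png',.5)
E
```

```text
time_s: 20.07
position: [0.5962, -0.2374, 0.3973]
tool_rot: [[-0.0, 0.992, 0.122], [0.0, 0.122, -0.992], [-1.0, -0.0, -0.0]]
ft_force: [-0.1, 0.3, -0.8]
grip_width: 0.0144
[ 0.5962 -0.2374  0.3973] [-0.1985 -0.1178  0.0521 -0.0851 -0.0478 -0.0809] 0.014430247092473343 [ 0.7676 -0.0662 -0.2882]
est tip [ 0.4776 -0.2521  0.2333]
pics/s20b.png (576, 768, 3)
[186 113]
pics/s20c.png (630, 720, 3)
pics/t20b.png (576, 768, 3)
pics/w20b.png (576, 768, 3)
```

View pics/s20b.png

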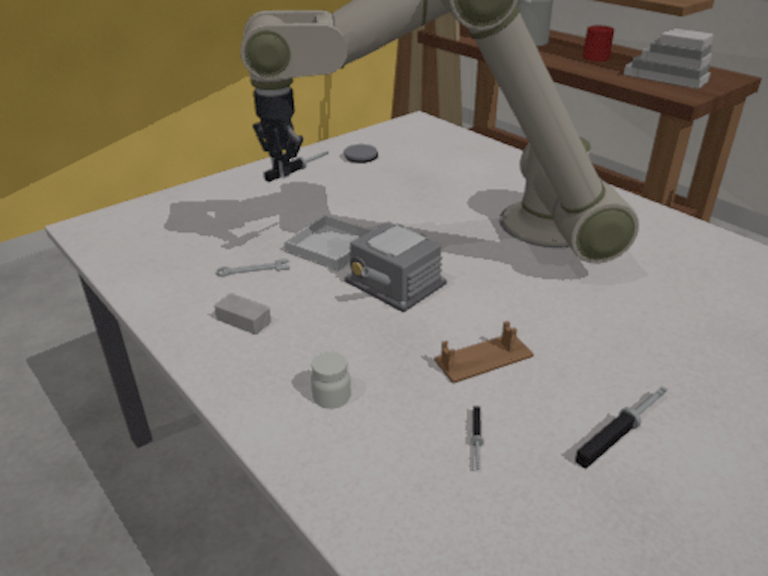

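View pics/s20c.png

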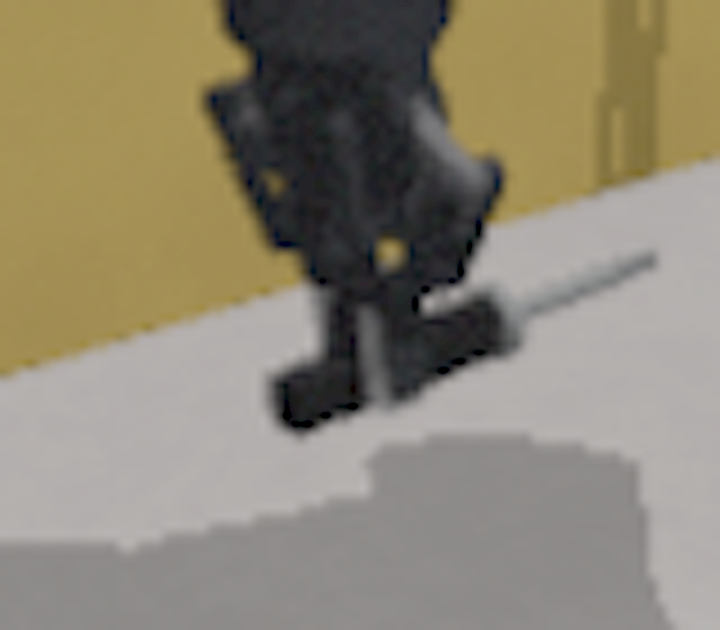

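View pics/t20b.png

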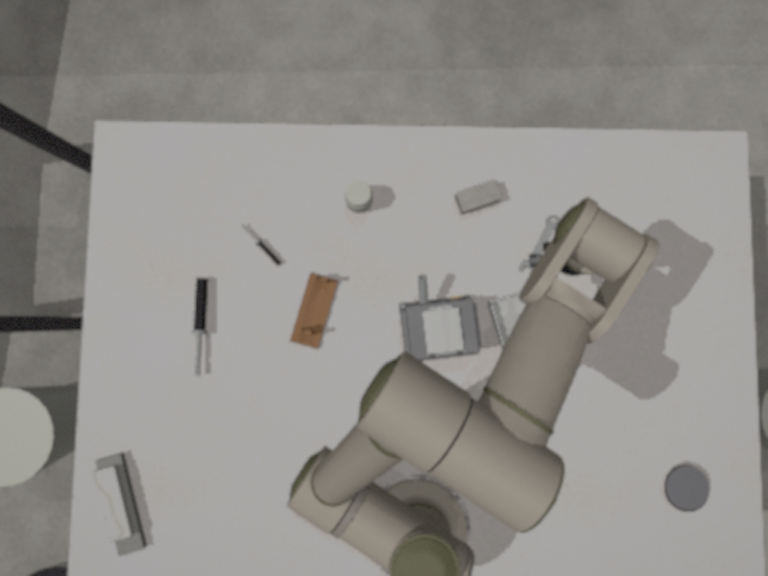

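View pics/w20b.png

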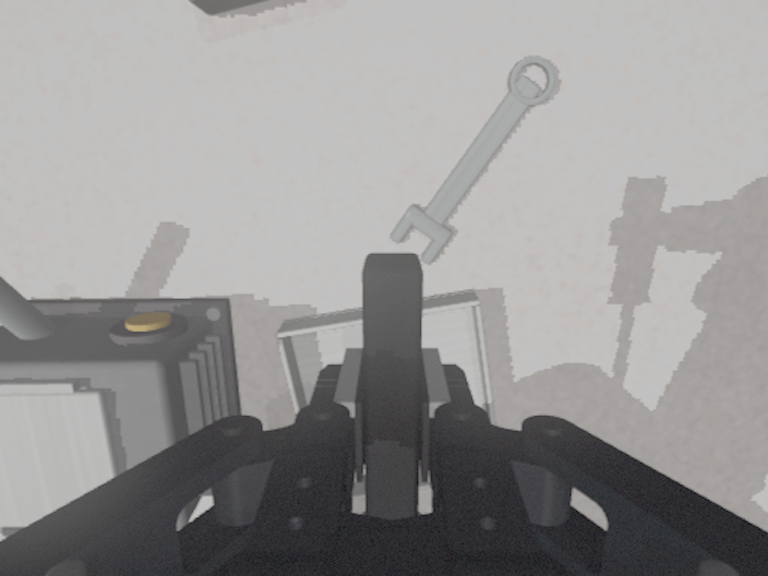

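```bash
python3 - <<'E'
from h import *
s=env.observe();R=s['tool_rot'];P=s['position']
p=load('pics/s20.png'); w=optics.camera_params('wrist')
u0,v0=186-40,113-40
f=lambda c:np.array([c[0]/9+u0-.44,c[1]/9+v0-.44])
print('obs tip',f((655,258)),'collar',f((517,318)))
G=lambda a,L,h=0:P+R@np.array([.164-L*np.sin(np.radians(a))-h*np.cos(np.radians(a)),L*np.cos(np.radians(a))-h*np.sin(np.radians(a)),0])
for a in (-6,-3,0,3):
    t,c=proj(p,G(a,-.1195)),proj(p,G(a,-.0525)); d=t-c
    e,g=proj(p,G(a,.0465,-.01)),proj(p,G(a,-.0435,-.01)); d2=e-g
    q=proj(w,G(a,.0465,.01))
    print(a,'rod slope',d[1]/d[0],'tip',t,'collar',c,'grip bottom slope',d2[1]/d2[0],'wrist end top row*1.5',(q+.5)*1.5)
im=cv2.cvtColor(cv2.imread('pics/s20.png'),cv2.COLOR_BGR2GRAY);k=8;b=cv2.resize(im,None,fx=k,fy=k,interpolation=cv2.INTER_CUBIC)
pts=[]
for u in list(np.arange(180,186,.25))+list(np.arange(192,201,.25)):
    col=b[int(100*k):int(125*k),int((u+.5)*k)];d=np.where(col<60)[0]
    if len(d):pts.append((u,100+d.max()/k-.5))
a=np.array(pts);print(a[::4].tolist())
m=np.ones(len(a),bool)
for _ in range(5):
    c=np.polyfit(a[m,0],a[m,1],1);r=a[:,1]-np.polyval(c,a[:,0]);m=abs(r)<.5
print('grip bottom slope obs',c,m.sum(),len(a))
# rod: gradient darkest between bench: print columns
for u in range(205,218,2):
    print(u,im[98:112,u])
E
```

```text
obs tip [218.3378 101.2267] collar [203.0044 107.8933]
-6 rod slope -0.5329703619759458 tip [215.2773  97.6652] collar [199.4675 106.0914] grip bottom slope -0.5380934216198493 wrist end top row*1.5 [391.7301 232.4398]
-3 rod slope -0.46652932393704405 tip [215.5125  99.4685] collar [199.5928 106.8955] grip bottom slope -0.4718379062646724 wrist end top row*1.5 [391.7251 235.2387]
0 rod slope -0.4013262896935513 tip [215.6709 101.2975] collar [199.6827 107.714 ] grip bottom slope -0.40682688817406076 wrist end top row*1.5 [391.7205 238.6281]
3 rod slope -0.3369777224956602 tip [215.7528 103.1479] collar [199.7372 108.5448] grip bottom slope -0.342679722737998 wrist end top row*1.5 [391.7163 242.6257]
[[180.0, 120.5], [181.0, 120.0], [182.0, 119.5], [183.0, 119.0], [184.0, 118.875], [185.0, 118.5], [192.0, 116.5], [193.0, 115.375], [194.0, 115.0], [195.0, 114.5], [196.0, 114.0], [197.0, 113.5], [198.0, 113.0], [199.0, 112.625], [200.0, 112.25]]
grip bottom slope obs [ -0.4015 192.6796] 58 60
205 [122 121 121 123 122 122 123 105  83  61 103 118 118 121]
207 [121 120 121 121 123 123 105  89  69  86 117 123 123 124]
209 [121 121 121 122 123 109  94  75  69 112 124 124 124 124]
211 [121 122 122 123 109  97  77  71 112 124 124 124 124 123]
213 [119 120 121 121 100  81  64 106 122 125 124 123 123 122]
215 [120 119 121 105  73  59 104 121 124 125 124 124 124 122]
217 [120 119 115  78  57 104 122 123 123 123 123 124 123 122]
```

The dipstick is level to within about 0.5° (grip line slope -0.4015, with -0.407 expected for level), still, and about 0.22 m up. One disagreement: the tip shows roughly 8 mm farther out than I assumed, so the dipstick shifted in the pads at some point. I'll check from the saved pictures that the collar really seated, by measuring the collar-to-mouth gap just before and after.

```bash
python3 - <<'E'
from h import *
m=np.array([.5737,.0014,.1]); y=np.radians(7.0); c,k=np.cos(np.radians(40)),np.sin(np.radians(40))
ax=np.array([c*np.cos(y),c*np.sin(y),k])
for fn,al in (('s12',117.3),('s13',85.5),('s15',103.6),('s14',49.5)):
    p=load(f'pics/{fn}.png'); im=cv2.imread(f'pics/{fn}.png'); r=(218,160,263,195); kk=12
    C=cv2.resize(im[r[1]:r[3],r[0]:r[2]],None,fx=kk,fy=kk,interpolation=cv2.INTER_CUBIC);C=np.clip(255*(C/255.)**.5,0,255).astype(np.uint8)
    for g in range(0,80,10):
        q=(proj(p,m+ax*g/1000)+[.6,.6]-[r[0],r[1]]+.5)*kk; cv2.circle(C,(int(q[0]),int(q[1])),3,(0,0,255) if g%50 else (0,255,0),1)
    cv2.imwrite(f'pics/gap_{fn}.png',C)
a=[cv2.imread(f'pics/gap_{n}.png') for n in ('s12','s15','s13','s14')]
o=np.vstack([np.hstack(a[:2]),np.hstack(a[2:])]); o=cv2.resize(o,(790,int(790*o.shape[0]/o.shape[1]))) ; cv2.imwrite('pics/gap.png',o); print(o.shape)
E
```

```text
(614, 790, 3)
```

View pics/gap.png

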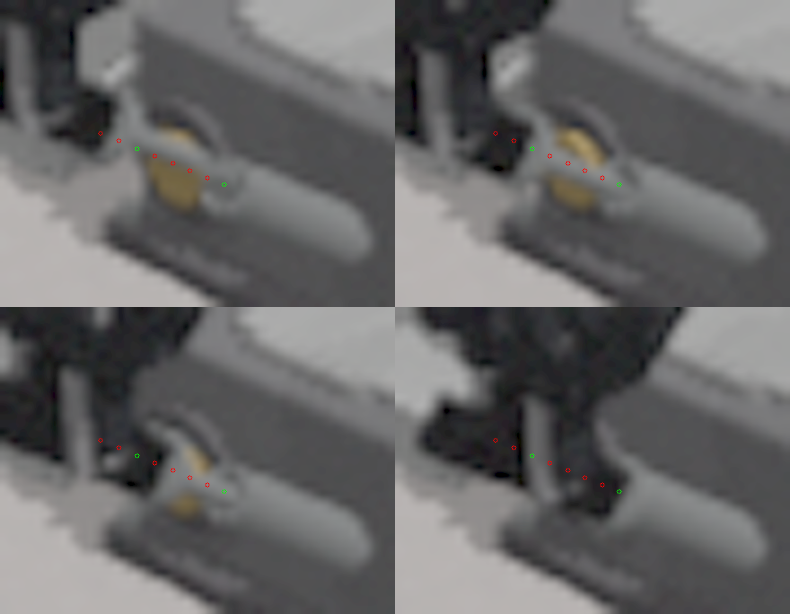

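View pics/gap_s14.png

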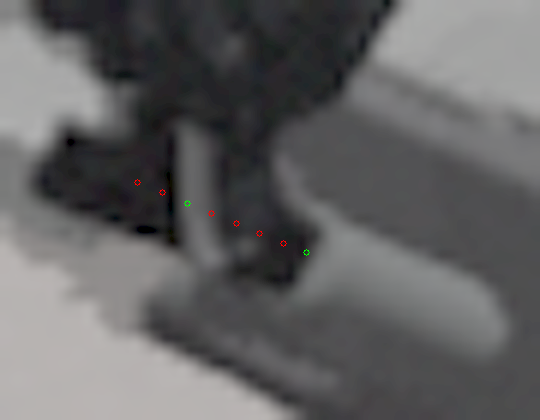

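View pics/gap_s15.png

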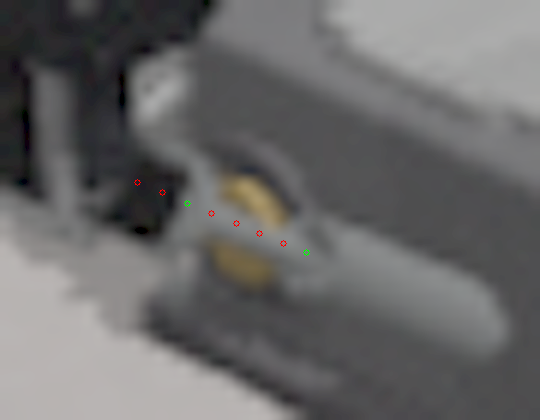

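The pictures confirm the collar seated. In s14 the grip's front reaches right to the mouth with no rod visible, at a hard stop. In s15, after pulling back 54 mm, the gap measures about 50 mm. So the shift in the pads came mainly while levelling. The tip is now at about (0.470, -0.253), well inside the tray, whose centre is (0.476, -0.254). The cover is still shut and the other things look unmoved, so I'm handing in.

```bash
python3 - <<'E'
from rig import env
s=env.observe(); print(s['time_s'],s['position'],abs(s['qvel']).max(),s['grip_width']); print(env.close_job())
E
```

```text
20.2167 [ 0.59613526 -0.23757529  0.39735961] 0.12447088706877622 0.014482202167232807
the job is handed in; nothing more can be done
None
```

I did the whole job in the order asked and handed it in at 20.2 s; the hand-in reports no verdict.

- **Cover:** I pressed it down until the tips reached 107 mm. It stayed flat and shut by itself in every later picture.
- **Dipstick:** I took the middle-sized one from the rest. The tool can only turn about the vertical, so I tilted the dipstick to 40° in the pads against the tube's mouth. I pushed it in until the collar stopped: the force rose from 7 to 17 N without further movement. Then I pulled it out, levelled it against the mouth's lower lip and carried it over the tray.

**Last checks:**
- **Level and height:** the dipstick is level within about 0.5°, with its axis at about 0.23 m and the notched face up.
- **Tip:** it is at about (0.470, -0.253), and the tray's centre is at (0.476, -0.254).
- **Grip and arm:** the grip is firm at 60 N and the arm is still.
- **Other things:** they look unmoved.

**What disagreed:**
- **First grasp:** the arm stopped 9 mm higher than I commanded, so the dipstick sits lower in the pads than planned. I allowed for this.
- **Shift in the pads:** the dipstick moved about 8 mm along the pads, mainly while being levelled. The tip position above includes this.
- **Collar:** it stopped about 3.5 mm deeper than my estimate of the mouth's position, and the gap after pulling back measured about 50 mm instead of 54 mm. I put both down to measurement error, because the pictures show the collar at the mouth with no rod visible.

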